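# Scoop ice into the serving bowl

### The arm

A 7-joint arm with a two-finger parallel gripper is mounted at the origin on the work surface. World frame = base frame: x ahead of the robot, y to its left, z up, the work surface at z = 0. Lengths are in m, angles in rad, forces in N, time in s.
With the tool pointing down it reaches from about 0.4 to 0.925 m from the base axis. Payload 4.1 kg.
Tool frame: the origin (TCP) lies at the very end of the fingers, on their centre line; the grasp point (between the pads) lies 19 mm behind it; z points along the fingers, y is the line along which they close (so a half turn about z gives the same grasp; the last joint's range is limited). The gripper opens to 85 mm and grips with 20 to 120 N. Pads are 22 mm wide; open, the fingers measure 114 mm over their backs; the gripper's body (76 mm by 85 mm) begins 54 mm behind the grasp point. The pads swing forward as they close: fully open they stand 13 mm farther back than shut.
Start: joints at [-0.099, 0.398, 0.045, 1.537, -0.019, 1.207, -0.051], TCP at [0.65, 0, 0.231] pointing down, gripper open.
Joint ranges: [-2.82, 2.82], [-0.49, 2.23], [-1.37, 1.46], [0, 2.46], [-1.36, 4.5], [0.23, 2], [-2.94, 2.94]. Speed limits (rad/s): [2.57, 2.57, 3.14, 3.14, 3.14, 3.14, 3.14].

### API

Orientations are given as a unit quaternion [x, y, z, w].
In Python, from plant import robot gives the robot as it stands.
- The arm moves only by the tool send_rows, never from a script. Its argument "plan" is one flat list of numbers, 7 for each row, row after row: the closure, from 0 (fully open) to 1 (shut), then the shift along the world's x, y, z in units of 40 mm (1.0 is 40 mm), then the turn, a rotation vector about the world's x, y, z in units of 5 degrees (1.0 is 5 degrees). In form: [claw, dx, dy, dz, ax, ay, az, claw, dx, dy, dz, ax, ay, az, ...]. A call has 1 to 10 rows; each row is the pose to reach, as a shift and turn from the pose commanded when the call began; what a row does not reach only later rows make up. A row lasts 1/10 s, in which the tool goes at most 50 mm and 8.59 degrees, less where a joint would pass 70% of its speed; a pose out of reach is approached as far as the arm can. A call with a gripper value outside its range is refused whole. The fingers move at their own pace and stop on an object; "newtons" is the grip in N (left out, the last holds). Time passes only in rows, so rows that repeat a pose let the fingers close. It gives the time, the measured TCP pose, the force, the opening and the grip force at its end, in the units of the state.
- robot.get_state(): the state, without advancing time (a new reading comes with each control period).
- robot.capture(name): name is "scene" or "side" or "wrist"; returns a dict with "frame" (400x640x3 uint8, red, green, blue), "fovy" (degrees; the focal length in pixels is half the picture's height over the tangent of half this angle, whatever the lens; pixels are square), "cx", "cy" (the principal point, pixels), "rvec" (rotation vector, rad) and "tvec" (3), from world to camera coordinates, as OpenCV has them. Camera axes: x right, y down, z forward; pixel columns grow to the right and rows downward; lengths in m; the calibration is good to about 2 mm. A picture is of the moment at which its call begins. There is no depth.
- robot.job_done(): hands the job in; it is judged then, once.
The state is a dict: "clock": time; "qpos": joint angles; "joint_velocities": joint speeds; "effort": joint torques, N m; "eef_pos": TCP position; "orientation": TCP orientation; "ft_force": force on the tool from outside, world axes, zero at the start; "moment": the same for the moment, N m; "gripper_width": finger opening in m; "grip_force": force on a finger pad.
Only numpy, scipy, OpenCV 4.12 (cv2) and the standard library are available. Lean on these libraries where they do the work, as an engineer would, in place of code of your own. Each camera call takes 0.05 s, during which the arm holds its last target. There are 200 camera calls.

### The job

Slide the ice tub's cover open, take the scoop from the black tray and use it to put at least three ice cubes into the steel bowl, keeping your fingers off the ice. Finish with the scoop lying flat in its tray, the cover slid fully shut, the bowl standing upright and every other cube still in the tub, with none on the table or left in the scoop. Do not shift the carton, the cup or the marker.

Things in the scene. Friction and masses are not known exactly. Their poses are not given: they have to be found in the camera images.
- tub: low grey insulated ice tub fixed to the table, 266 x 228 mm, 72 mm high: an open-topped well with a closed deck beside it. Origin on the table under the well; x along the well to its sloped end (away from the robot, within 0.22 rad), y towards the deck, z up. The deck (y 58 to 170 mm) is solid, top at z 72 mm
- tub_floor (a point): middle of the well's floor, z 8 mm. Well inside: x -147 to +103 mm, y -50 to +50 mm, floor z 8 mm, rim z 72 mm. Its +x end slopes up from x 60 mm at the floor to x 103 mm at the rim; other walls upright, 8 mm thick. The ice starts in one layer, two abreast, at x -32 to +57 mm, y -32 to +32 mm; the near part is empty
- cover (a joint): the tub's white sliding cover, a 6 mm plate 266 x 114 mm lying on the rim (z 72.5 to 78.5 mm): 0 = well shut, grows to 0.112 m as it slides along the tub's +y over the deck, fully open; stays where left, slides with about 2 N
- cover_grip (a point): middle of the cover's black upright grip bar, which is 60 mm along the tub's x, 14 mm thick along its y, and stands 30 mm up from the cover (z 78.5 to 108.5 mm); this point is at z 96.5 mm. With the cover shut it is at x -22, y 0 mm in the tub's frame
- scoop: loose steel scoop, about 0.18 kg: flat floor 82 x 84 mm, 2.5 mm thick, upright sides 38 mm high (28 mm near the mouth), back wall 40 mm high, open at the front. Origin under the floor's middle, x to the open mouth, z up: floor x -40 to +42 mm, y -42 to +42 mm. At the start it lies flat in the tray, handle towards the robot
- scoop_grip (a point): grip point in the scoop's black handle bar, x -64, y 0, z 99.5 mm in the scoop's frame. The bar, 16 mm thick along y, 26 mm deep, 105 mm long, rises from the back (x -36, z 30 mm) backward and up at 68 degrees above horizontal, along (-0.375, 0, 0.927), to x -75, z 127 mm; this point is 75 mm up it
- scoop_mid (a point): middle of the scoop's hollow: x 0, y 0, z 20 mm in the scoop's frame
- scoop_lip (a point): middle of the scoop's front lower edge: x 42, y 0, z 0 mm in the scoop's frame
- tray: shallow black plastic tray fixed to the table where the scoop belongs, 150 x 125 mm outside (x, y), 22 mm high, walls and floor 5 mm. Origin on the table under its middle. It stands to the left or to the right of the tub
- bowl: loose steel bowl, about 0.4 kg, 140 mm across the rim, 75 mm high, wall 3 mm, foot 63 mm across, inner floor at z 4 mm, empty at the start. Origin under its middle, z up. It stands on the other side of the tub from the tray
- bowl_mid (a point): middle of the bowl's hollow, on its axis 42 mm above its underside
- carton: bystander: small juice carton 60 x 45 mm, 130 mm tall, origin under its middle
- cup: bystander: white plastic cup 72 mm across the rim, 85 mm tall, origin under its middle
- marker: bystander: marker pen lying on the table, 125 x 14 x 14 mm along its x, origin under its middle
- ice0: ice cube, 24 mm with 5 mm rounded edges, 13 g, slippery, origin at its centre; one of six alike (ice0 to ice5)
- ice1: ice cube, 24 mm with 5 mm rounded edges, 13 g, slippery, origin at its centre
- ice2: ice cube, 24 mm with 5 mm rounded edges, 13 g, slippery, origin at its centre
- ice3: ice cube, 24 mm with 5 mm rounded edges, 13 g, slippery, origin at its centre
- ice4: ice cube, 24 mm with 5 mm rounded edges, 13 g, slippery, origin at its centre
- ice5: ice cube, 24 mm with 5 mm rounded edges, 13 g, slippery, origin at its centre
Not all that is in view belongs to the job. Leave any orange look-alike of the bowl alone.

How it is judged:
By the outcome, as a careful person would: the job done as asked, in the order asked, and still so for the second after the job is handed in, with the robot touching nothing.
It also fails if it takes over 72 s, if anything falls off the work surface, if the arm or the gripper's body presses on something with over 40 N, if the wrist force passes 120 N, or if a joint passes its speed limit or range.

## Working session

There is one attempt and no reset: what is moved stays moved. The work goes in short steps, Python scripts to look and compute and a tool call to move; the robot and the scene stay as the last step left them, time stands still between calls to the robot, and variables do not carry over. Pictures are saved under pics/ and viewed, at most 10 in all, crops included, and the job is handed in when it is done.

Besides the shell and the picture viewer there is one more tool, called after ">>>" by a JSON object that holds its "name" and its "arguments", one argument or row to a line. send_rows: Moves the arm, as the interface text tells. Its arguments: {"type":"object","properties":{"plan":{"type":"array"},"newtons":{"type":"number"}},"required":["plan"]}

```bash
ls; mkdir -p pics; cat > h.py <<'E'
import numpy as np, cv2
from plant import robot
def cap(n):
    c=robot.capture(n); c['f']=200/np.tan(np.radians(c['fovy'])/2)
    c['R']=cv2.Rodrigues(np.array(c['rvec'],float))[0]; c['t']=np.array(c['tvec'],float).ravel(); return c
def plane(c,u,v,z):
    d=c['R'].T@np.array([(u-c['cx'])/c['f'],(v-c['cy'])/c['f'],1]); o=-c['R'].T@c['t']
    return o+d*(z-o[2])/d[2]
def proj(c,p):
    q=c['R']@np.array(p,float)+c['t']; return np.array([c['cx']+c['f']*q[0]/q[2],c['cy']+c['f']*q[1]/q[2]])
def save(c,n): cv2.imwrite('pics/'+n,c['frame'][:,:,::-1])
E
python3 - <<'E'
from h import *
s=robot.get_state(); print(s['eef_pos'],s['orientation'],s['clock'])
fs=[]
for n in ['scene','side']:
    c=cap(n); save(c,n+'0.png'); print(n,c['f'],c['cx'],c['cy'],-c['R'].T@c['t'],c['R'][2])
    np.save(n+'0.npy',c,allow_pickle=True)
E
```

```text
pics
[ 6.49353927e-01 -2.15597865e-05  2.30250402e-01] [ 7.07076291e-01  7.07136583e-01 -7.53702871e-04 -6.36157140e-04] 0.0
scene 364.13452277122406 317.807210134392 201.8974099057829 [ 1.03882396 -0.67271814  0.67736688] [-0.48334128  0.69634121 -0.53055643]
side 465.9359184265076 319.78063779045334 207.91616330835643 [ 0.39397608 -1.08056832  0.91432023] [ 0.09180858  0.8211293  -0.56330973]
```

View pics/scene0.png

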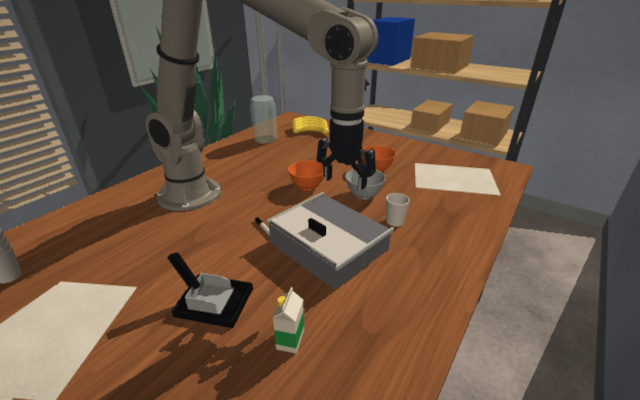

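View pics/side0.png

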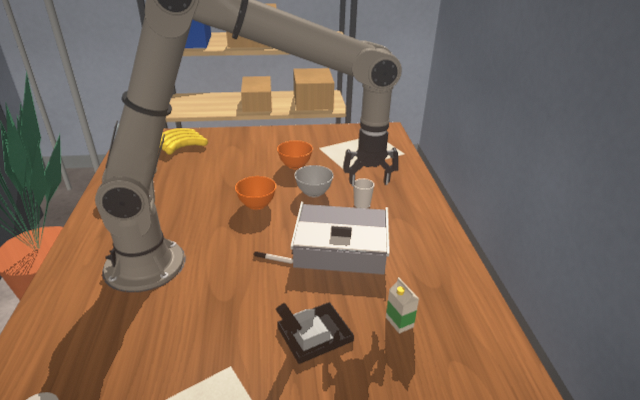

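Bowl candidates: grey steel bowl, scene (365,185) / side (314,182); orange look-alikes, scene (307,176) and (380,158). I choose the grey one. The scoop is in the black tray at scene (213,295) and side (313,330), on the right (-y) of the tub. The cover's black grip is at scene (317,227). One close crop for corners:

```bash
python3 - <<'E'
import cv2,numpy as np
a=cv2.imread('pics/scene0.png'); b=cv2.imread('pics/side0.png')
x=cv2.resize(a[150:345,165:425],None,fx=3,fy=3,interpolation=cv2.INTER_CUBIC)
cv2.imwrite('pics/c1.png',x)
y=cv2.resize(b[160:365,240:430],None,fx=2.9,fy=2.9,interpolation=cv2.INTER_CUBIC)
cv2.imwrite('pics/c2.png',y)
E
```

```text
(no output)
```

View pics/c1.png

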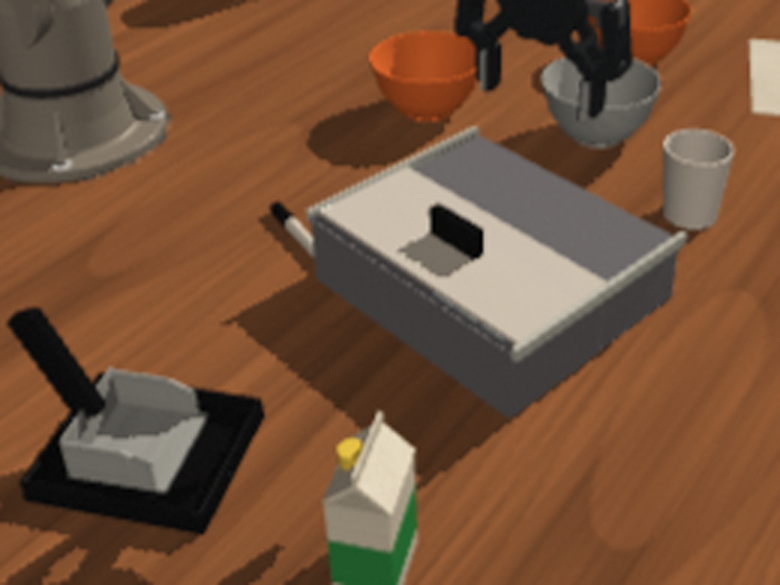

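View pics/c2.png

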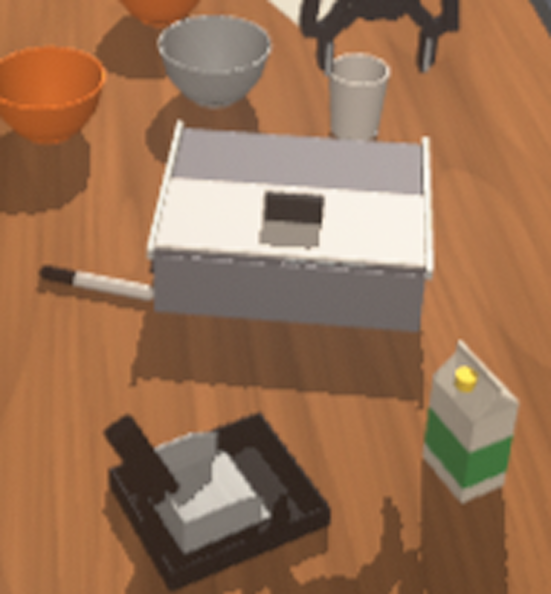

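```bash
cat >> h.py <<'E'
def tri(*obs):
    A=[];b=[]
    for c,u,v in obs:
        d=c['R'].T@np.array([(u-c['cx'])/c['f'],(v-c['cy'])/c['f'],1]); d/=np.linalg.norm(d); o=-c['R'].T@c['t']
        P=np.eye(3)-np.outer(d,d); A.append(P); b.append(P@o)
    A=np.vstack(A);b=np.hstack(b); x=np.linalg.lstsq(A,b,rcond=None)[0]; return x,np.linalg.norm(A@x-b)
E
python3 - <<'E'
from h import *
np.set_printoptions(precision=4,suppress=True)
S=np.load('scene0.npy',allow_pickle=True).item();D=np.load('side0.npy',allow_pickle=True).item()
s=lambda x,y:(165+x/3,150+y/3); d=lambda x,y:(240+x/2.9,160+y/2.9)
def T(n,a,b): x,e=tri((S,*s(*a)),(D,*d(*b))); print(n,x*1000,e*1000)
def PS(n,a,z): print(n,'S',plane(S,*s(*a),z)*1000)
def PD(n,a,z): print(n,'D',plane(D,*d(*a),z)*1000)
T('bar top nearend',(431,206),(264,192)); T('bar top far',(483,238),(323,196))
T('botcorner far',(513,415),(420,328)); T('botcorner near',(315,280),(156,310))
PS('bf',(513,415),0);PD('bf',(420,328),0);PD('bn',(156,310),0)
PS('cov/deck near',(413,168),.0725);PS('cov/deck far',(605,277),.0725);PD('cov/deck near',(175,180),.0785);PD('far',(425,192),.0785)
T('bowlrim',(601.5,86),(215,45));PS('bowl',(601.5,86),.075);PD('bowl',(215,45),.075)
for n,a,b in [('tr L',(25,485),(172,572)),('R',(262,402),(260,415)),('B',(205,518),(328,513)),('T',(105,375),(110,470))]: T(n,a,b);PS(n,a,.022);PD(n,b,.022)
T('handle end',(28,318),(118,428))
T('scoop bl',(64,440),(157,497));T('scoop topback',(108,372),(215,432))
T('marker tip',(278,210),(42,270));PS('cup',(698,146),.085);PD('cup',(359,65),.085)
T('carton cap',(349,447),(465,379))
E
```

```text
bar top nearend [547.9837  -8.8194 109.8393] 3.978257140176424
bar top far [607.6922 -12.0698 101.9309] 5.98814846811168
botcorner far [ 696.1805 -100.43      2.9369] 0.7585024550478155
botcorner near [436.0751 -53.4241   2.362 ] 3.205389499529943
bf S [694.9795 -98.6291   0.    ]
bf D [697.1748 -96.4962   0.    ]
bn D [435.9141 -47.375   -0.    ]
cov/deck near S [462.7137  75.4447  72.5   ]
cov/deck far S [710.1398  27.2508  72.5   ]
cov/deck near D [463.4451  66.3726  78.5   ]
far D [721.5044  24.1896  78.5   ]
bowlrim [532.2358 354.5191  67.4779] 4.615025502976262
bowl S [540.8263 335.5659  75.    ]
bowl D [531.4169 348.1565  75.    ]
tr L [ 431.1365 -385.4137   18.0975] 3.443244367839247
tr L S [ 436.6997 -389.5729   22.    ]
tr L D [ 430.363  -385.4874   22.    ]
R [ 521.3007 -218.1306   17.089 ] 1.0811731780214207
R S [ 525.7052 -222.4021   22.    ]
R D [ 520.5124 -221.8207   22.    ]
B [ 565.8751 -328.6214   11.3216] 0.27906289457555544
B S [ 573.3249 -333.9308   22.    ]
B D [ 563.8728 -337.7578   22.    ]
T [ 384.2126 -269.4832   14.8621] 1.13213039628367
T S [ 391.951  -274.7153   22.    ]
T D [ 384.1104 -274.8757   22.    ]
handle end [ 392.9957 -327.2038  125.0638] 2.081286812063477
scoop bl [ 425.5416 -336.3134   35.6572] 18.194638748803943
scoop topback [ 470.7236 -319.0313  104.2222] 2.752274693965563
marker tip [321.1552  18.4251   1.4625] 4.707781234764173
cup S [693.6775 259.2807  85.    ]
cup D [696.0828 271.4437  85.    ]
carton cap [ 681.1361 -289.1993  120.3828] 1.5353226636440822
```

Measured: tub origin is about (0.598,-0.021) with yaw about -0.185, and its 265 mm edge matches the given 266. The tray is about (0.478,-0.305) with yaw about 0.375. The bowl at about (0.535,0.345) still needs refining. I'll hover over the cover grip with the fingers across the bar.

>>> {"name": "send_rows", "arguments": {
  "plan": [0,-1.0,-0.2,-0.2,0,0,-8,0,-1.85,-0.4,-0.5,0,0,-16,0,-1.85,-0.4,-0.5,0,0,-16,0,-1.85,-0.4,-0.5,0,0,-16,0,-1.85,-0.4,-0.5,0,0,-16,0,-1.85,-0.4,-0.5,0,0,-16,0,-1.85,-0.4,-0.5,0,0,-16,0,-1.85,-0.4,-0.5,0,0,-16,0,-1.85,-0.4,-0.5,0,0,-16,0,-1.85,-0.4,-0.5,0,0,-16]
}}

```text
clock: 1.1
eef_pos: [0.5756, -0.0159, 0.2108]
orientation: [0.996, 0.085, -0.001, 0.0]
ft_force: [0.2, -0.3, -0.1]
gripper_width: 0.0854
grip_force: 0.0
```

>>> {"name": "send_rows", "arguments": {
  "plan": [0,0,0,0,0,0,-4.1,0,0,0,0,0,0,-4.1,0,0,0,0,0,0,-4.1,0,0,0,0,0,0,-4.1,0,0,0,0,0,0,-4.1,0,0,0,0,0,0,-4.1]
}}

```text
clock: 1.7
eef_pos: [0.5759, -0.016, 0.2112]
orientation: [0.996, -0.091, -0.0, 0.0]
ft_force: [0.1, -0.5, -0.1]
gripper_width: 0.0854
grip_force: 0.0
```

```bash
python3 - <<'E'
from h import *
np.set_printoptions(precision=4,suppress=True)
s=robot.get_state(); print(s['eef_pos'],s['orientation'],s['clock'],np.array(s['qpos']))
m=[]
for n in ['scene','side','wrist']:
    c=cap(n); np.save(n+'1.npy',c,allow_pickle=True)
    if n=='wrist': save(c,'w1.png'); print(-c['R'].T@c['t'],c['R'][2],c['f'])
    else:
        f=c['frame'].astype(int); hsv=cv2.cvtColor(c['frame'],cv2.COLOR_RGB2HSV)
        p=proj(c,[.535,.345,.06]).astype(int); r=50
        x=c['frame'][p[1]-r:p[1]+r,p[0]-r-20:p[0]+r+20]; print(n,p)
        m.append(cv2.resize(x[:,:,::-1],None,fx=4,fy=4,interpolation=cv2.INTER_CUBIC))
w=cv2.resize(c['frame'][:,:,::-1],(480,300))
cv2.imwrite('pics/m1.png',cv2.resize(np.hstack(m),(800,286)))
top=cv2.imread('pics/m1.png'); bot=np.zeros((300,800,3),np.uint8); bot[:,:480]=w
cv2.imwrite('pics/m1.png',np.vstack([top,bot]))
E
```

```text
[ 0.5759 -0.016   0.2112] [ 0.9958 -0.091  -0.0002  0.0001] 1.7 [-0.3139  0.2956  0.3296  1.7495 -0.1052  1.1142 -1.7042]
scene [365 180]
side [315 179]
[ 0.6402 -0.0289  0.3529] [-0.2561  0.0472 -0.9655] 286.77176532519877
```

View pics/m1.png

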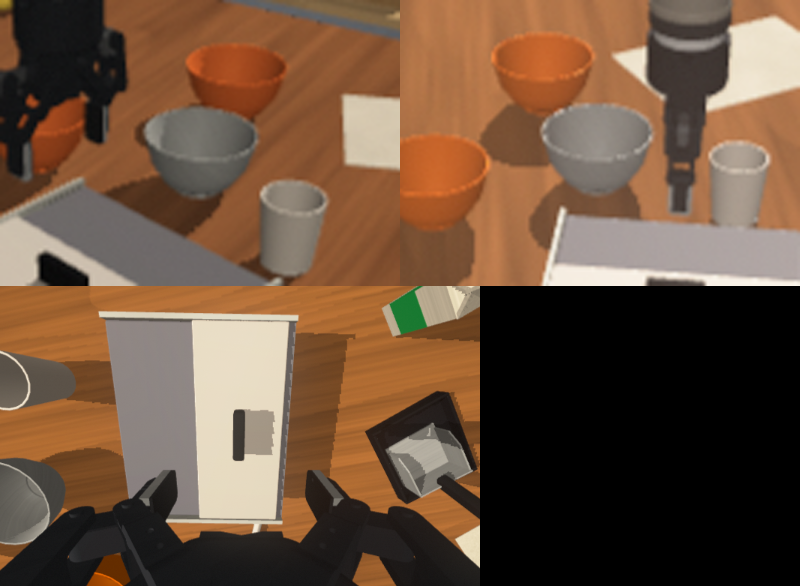

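```bash
python3 - <<'E'
from h import *
np.set_printoptions(precision=1,suppress=True)
S,D,W=[np.load(n+'1.npy',allow_pickle=True).item() for n in('scene','side','wrist')]
b=[(S,365.4,178),(D,313.6,175.2)]
print('bowl',tri(*b)[0]*1e3,[plane(*x,.075)*1e3 for x in b])
w=lambda x,y,z:plane(W,x*4/3,(y-286)*4/3,z)*1e3
for n,a,z in [('edge far',(192,321),.0785),('edge near',(199,518),.0785),('tubR far',(297,322),.08),('tubR near',(282,522),.08),('tubL far',(100,315),.08),
 ('bar c far',(239,410),.1085),('bar c near',(239,461),.1085),
 ('tray TL',(367,432),.022),('tray TR',(447,392),.022),('tray BL',(404,502),.022),
 ('lip L',(388,447),.0335),('lip R',(433,424),.0335),('back L',(414,495),.045),('side R',(473,470),.045),('handle base',(442,480),.042),('hand 2',(478,512),.09)]: print(n,w(*a,z))
f=W['frame']; k=cv2.inRange(f,(0,0,0),(70,70,70)); k[:150]=k[260:]=0;k[:,:270]=0;k[:,360:]=0
ct=max(cv2.findContours(k,0,2)[0],key=cv2.contourArea); r=cv2.minAreaRect(ct); print(r)
# scoop handle mask
E
```

```text
bowl [530.5 356.7  68.1] [array([538.2, 339.7,  75. ]), array([529.7, 350.5,  75. ])]
edge far [714.3  14.7  78.5]
edge near [457.9  67.6  78.5]
tubR far [ 691.  -103.8   80. ]
tubR near [430.1 -51.4  80. ]
tubL far [739.  116.1  80. ]
bar c far [607.5 -20.6 108.5]
bar c near [546.6  -9.2 108.5]
tray TL [ 524.7 -210.5   22. ]
tray TR [ 565.5 -331.1   22. ]
tray BL [ 386.7 -269.5   22. ]
lip L [ 498.5 -235.5   33.5]
lip R [ 523.1 -302.7   33.5]
back L [ 414.3 -268.4   45. ]
side R [ 441.7 -357.1   45. ]
handle base [ 431.1 -313.7   42. ]
hand 2 [ 403.9 -322.    90. ]
((318.0, 199.0), (66.0, 14.0), 90.0)
```

The wrist view shows the bar centre at about (0.577,-0.015), agreeing with the tub fit (yaw about -0.195). Scene and side put the bowl rim at about (0.534,0.345). Next I grip the bar.

>>> {"name": "send_rows", "arguments": {
  "plan": [0.3,0.03,0.03,-1.2,0,0,-0.15,0.3,0.03,0.03,-2.2,0,0,-0.15,0.3,0.03,0.03,-3.1,0,0,-0.15,0.3,0.03,0.03,-3.1,0,0,-0.15,1,0.03,0.03,-3.1,0,0,-0.15,1,0.03,0.03,-3.1,0,0,-0.15,1,0.03,0.03,-3.1,0,0,-0.15,1,0.03,0.03,-3.1,0,0,-0.15,1,0.03,0.03,-3.1,0,0,-0.15],
  "newtons": 40
}}

```text
clock: 2.75
eef_pos: [0.579, -0.0147, 0.0898]
orientation: [0.995, -0.098, 0.002, -0.001]
ft_force: [-1.1, 1.1, 7.0]
gripper_width: 0.0135
grip_force: 40.5
```

>>> {"name": "send_rows", "arguments": {
  "plan": [1,0.14,0.7,0.07,0,0,0,1,0.28,1.4,0.07,0,0,0,1,0.42,2.1,0.07,0,0,0,1,0.56,2.82,0.07,0,0,0,1,0.56,2.82,0.07,0,0,0,1,0.56,2.82,0.07,0,0,0]
}}

```text
clock: 3.35
eef_pos: [0.5999, 0.0885, 0.0898]
orientation: [0.995, -0.1, 0.001, 0.006]
ft_force: [0.7, -13.6, -4.3]
gripper_width: 0.013
grip_force: 43.4
```

>>> {"name": "send_rows", "arguments": {
  "plan": [1,0.03,0.15,0,0,0,0,1,0.03,0.15,0,0,0,0,0.3,0,0,0,0,0,0,0.3,0,0,0,0,0,0,0.3,0,0,0,0,0,0,0.3,0,0,3,0,0,0,0.3,0,0,3,0,0,0,0.3,0,0,3,0,0,0]
}}

```text
clock: 4.15
eef_pos: [0.6025, 0.1002, 0.216]
orientation: [0.995, -0.097, 0.004, -0.002]
ft_force: [-0.0, 0.6, -0.4]
gripper_width: 0.0596
grip_force: 0.0
```

```bash
python3 - <<'E'
from h import *
np.set_printoptions(precision=4,suppress=True)
s=robot.get_state(); print(s['eef_pos'],s['orientation'],s['ft_force'],s['clock'])
c=cap('wrist'); save(c,'w2.png'); np.save('wrist2.npy',c,allow_pickle=True)
E
```

```text
[0.6025 0.1002 0.216 ] [ 0.9953 -0.0968  0.0043 -0.002 ] [-0.0107  0.5827 -0.3743] 4.15
```

View pics/w2.png

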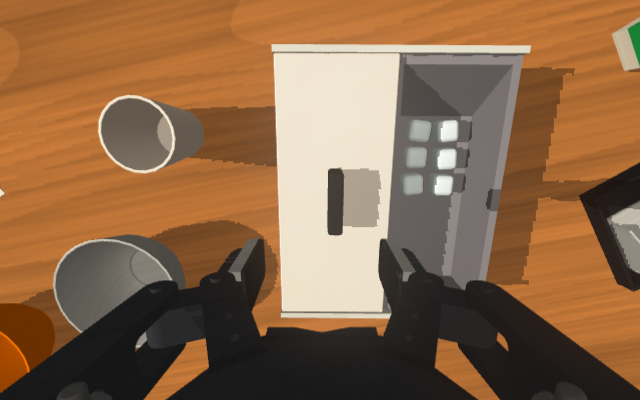

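The picture shows the cover fully over the deck (bar at pixel 335,201) and all six cubes in place around (430,157). Next is hovering over the scoop.

>>> {"name": "send_rows", "arguments": {
  "plan": [0.3,-0.5,-1.05,0.5,0,0,0.6,0.3,-1.0,-2.1,1.1,0,0,1.2,0.3,-1.5,-3.1,1.1,0,0,1.9,0.3,-2.0,-4.2,1.1,0,0,2.5,0.3,-2.5,-5.2,1.1,0,0,3.1,0.3,-3.0,-6.3,1.1,0,0,3.7,0.3,-3.5,-7.3,1.1,0,0,4.4,0.3,-4.0,-8.4,1.1,0,0,5.0,0.3,-4.5,-9.4,1.1,0,0,5.6,0.3,-5.06,-10.5,1.1,0,0,6.25]
}}

```text
clock: 5.2
eef_pos: [0.3978, -0.3219, 0.2546]
orientation: [0.984, 0.177, 0.001, 0.0]
ft_force: [0.9, 0.5, -0.5]
gripper_width: 0.0596
grip_force: 0.0
```

>>> {"name": "send_rows", "arguments": {
  "plan": [0.3,0,0,0,0,0,0,0.3,0,0,0,0,0,0]
}}

```text
clock: 5.4
eef_pos: [0.3974, -0.3221, 0.2544]
orientation: [0.985, 0.173, 0.001, -0.0]
ft_force: [0.6, 0.7, -0.1]
gripper_width: 0.06
grip_force: 0.0
```

```bash
python3 - <<'E'
from h import *
np.set_printoptions(precision=4,suppress=True)
s=robot.get_state(); print(s['eef_pos'],s['orientation'],s['clock'],np.array(s['qpos']))
for n in ('wrist','scene','side'):
    c=cap(n); np.save(n+'3.npy',c,allow_pickle=True)
    if n=='wrist': save(c,'w3.png'); print(-c['R'].T@c['t'])
E
```

```text
[ 0.3974 -0.3221  0.2544] [ 0.985   0.1728  0.0005 -0.    ] 5.4 [ 0.0993  0.1464  0.5578  1.8433 -0.0847  1.1744 -0.5385]
[ 0.4586 -0.3006  0.396 ]
```

View pics/w3.png

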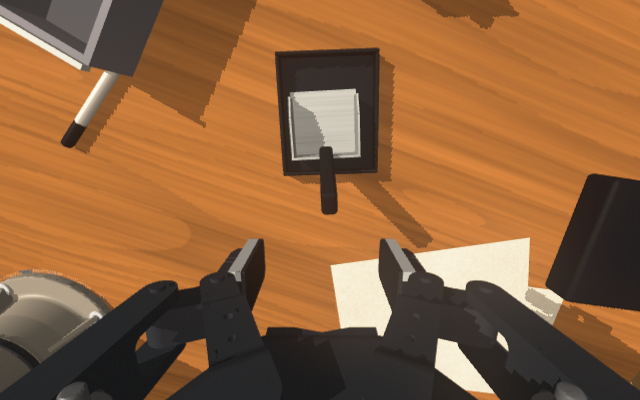

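```bash
python3 - <<'E'
from h import *
np.set_printoptions(precision=1,suppress=True)
W=np.load('wrist3.npy',allow_pickle=True).item()
w=lambda x,y,z:plane(W,x,y,z)*1e3
for n,a,z in [('end rear x-87',(329.5,213),.127),('base front',(326,148),.042),('lip L',(290.5,94),.0075),('lip R',(357,90),.0075),('rim bL',(293,160),.045),('rim bR',(360,157),.045),('tray TL',(276,52),.022),('TR',(379,48),.022),('BL',(285,176),.022),('BR',(377,170),.022)]: print(n,w(*a,z))
S,D=[np.load(n+'3.npy',allow_pickle=True).item() for n in('scene','side')]
for c in (S,D):
    g=c['frame']; p=proj(c,[.534,.345,.06]).astype(int); x=cv2.cvtColor(g,cv2.COLOR_RGB2HSV)
    k=((x[:,:,1]<45)&(x[:,:,2]>60)).astype(np.uint8)*255; m=np.zeros_like(k); m[p[1]-35:p[1]+30,p[0]-28:p[0]+28]=1; k*=m
    ct=max(cv2.findContours(k,0,2)[0],key=cv2.contourArea); print(p,cv2.boundingRect(ct)); 
E
```

```text
end rear x-87 [ 382.7 -336.7  127. ]
base front [ 434.9 -315.4   42. ]
lip L [ 480.9 -251.     7.5]
lip R [ 514.2 -328.9    7.5]
rim bL [ 407.9 -282.4   45. ]
rim bR [ 439.  -357.9   45. ]
tray TL [ 518.7 -222.    22. ]
TR [ 564.1 -335.1   22. ]
BL [ 381. -278.   22.]
BR [ 429.6 -389.    22. ]
[364 180] (346, 168, 39, 31)
[314 179] (296, 166, 37, 30)
```

```bash
cat >> h.py <<'E'
from scipy.spatial.transform import Rotation as Ro
zt=np.array([.375,0,-.927]);zt/=np.linalg.norm(zt);yt=np.array([0,-1.,0])
RT=np.column_stack([np.cross(yt,zt),yt,zt]); GP=np.array([-.064,0,.0995]); PT=GP+.019*zt
def tool(o,yaw,pitch):  # scoop origin pose -> TCP pose; angles rad, pitch + = nose down
    Rs=(Ro.from_euler('z',yaw)*Ro.from_euler('y',pitch)).as_matrix(); return np.array(o)+Rs@PT, Rs@RT
def units(p,R,p0=None,R0=None):
    s=robot.get_state(); p0=s['eef_pos'] if p0 is None else p0
    R0=Ro.from_quat(s['orientation']).as_matrix() if R0 is None else R0
    return np.round(np.r_[(np.array(p)-p0)/.04, np.degrees(Ro.from_matrix(R@R0.T).as_rotvec())/5],2)
def scoop():  # present scoop pose if grasp nominal
    s=robot.get_state(); R=Ro.from_quat(s['orientation']).as_matrix()@RT.T
    return np.array(s['eef_pos'])-R@PT, R
E
python3 - <<'E'
from h import *
g=np.array([.4025,-.3288,.1045]); o=g-Ro.from_euler('z',.395).apply(GP); print(o)
p,R=tool(o,.395,0); print(p,R[:,2]); pre=p-.08*R[:,2]
print(units(pre,R)); print('then',-.08*R[:,2]/-.04)
E
```

```text
[ 0.46157178 -0.30417228  0.005     ]
[ 0.4090765  -0.32605818  0.08688659] [ 0.34613167  0.14430639 -0.92702132]
[-0.43 -0.44 -2.32  1.6  -4.1   0.47]
then [ 0.69226335  0.28861278 -1.85404264]
```

>>> {"name": "send_rows", "arguments": {
  "plan": [0.3,-0.43,-0.44,-0.8,0.8,-2.05,0.24,0.3,-0.43,-0.44,-1.6,1.6,-4.1,0.47,0.3,-0.43,-0.44,-2.32,1.6,-4.1,0.47,0.3,-0.43,-0.44,-2.32,1.6,-4.1,0.47,0.3,-0.43,-0.44,-2.32,1.6,-4.1,0.47]
}}

```text
clock: 6.05
eef_pos: [0.3793, -0.3381, 0.1598]
orientation: [0.963, 0.19, 0.186, -0.039]
ft_force: [0.8, -0.4, -0.2]
gripper_width: 0.0599
grip_force: 0.0
```

>>> {"name": "send_rows", "arguments": {
  "plan": [0.3,0.23,0.1,-0.62,0,0,0,0.3,0.46,0.19,-1.24,0,0,0,0.3,0.69,0.29,-1.85,0,0,0,0.3,0.69,0.29,-1.85,0,0,0,0.3,0.69,0.29,-1.85,0,0,0]
}}

```text
clock: 6.55
eef_pos: [0.409, -0.3274, 0.0882]
orientation: [0.963, 0.192, 0.187, -0.037]
ft_force: [-1.0, -0.2, 0.3]
gripper_width: 0.06
grip_force: 0.0
```

```bash
python3 - <<'E'
from h import *
p,R=tool([.4616,-.3042,.005],.395,0); print(units(p,R),robot.get_state()['ft_force'])
a=cap('wrist'); b=cap('side')
q=proj(b,[.41,-.33,.12]).astype(int)
x=cv2.resize(b['frame'][q[1]-60:q[1]+60,q[0]-60:q[0]+60],(400,400))
cv2.imwrite('pics/m4.png',np.hstack([a['frame'][:,160:520],x])[:,:,::-1])
E
```

```text
[ 0.    0.03 -0.03  0.   -0.    0.02] [-1.04775256 -0.20682238  0.32382329]
```

View pics/m4.png

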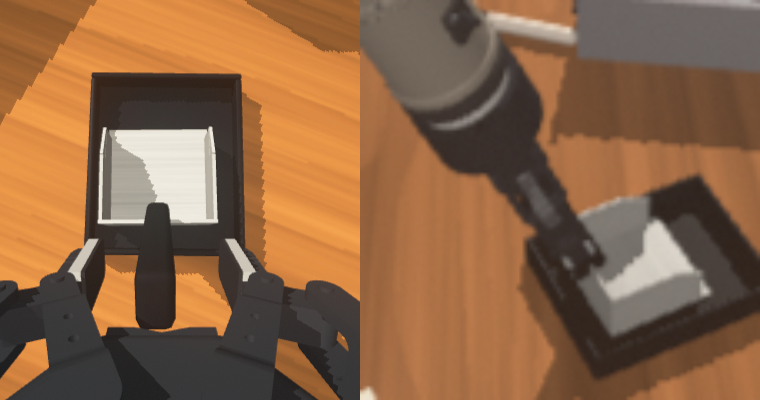

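The bar is between the pads (pixel 157, pads at 98 and 228), aligned with the fingers, so I close.

>>> {"name": "send_rows", "arguments": {
  "plan": [1,0,0,0,0,0,0,1,0,0,0,0,0,0,1,0,0,0,0,0,0,1,0,0,0,0,0,0,1,0,0,0,0,0,0],
  "newtons": 110
}}

```text
clock: 7.15
eef_pos: [0.4078, -0.3282, 0.088]
orientation: [0.963, 0.19, 0.188, -0.037]
ft_force: [-1.5, 1.2, 6.0]
gripper_width: 0.015
grip_force: 107.0
```

```bash
python3 - <<'E'
from h import *
np.set_printoptions(precision=4,suppress=True)
s=robot.get_state(); print(s['eef_pos'],s['orientation'],s['ft_force'],s['clock'],scoop()[0])
o,_=scoop(); y=-.195; T=np.array([.5986,-.0193,0])
loc=lambda x,yy,z:T+Ro.from_euler('z',y).apply([x,yy,z])
p0,R0=s['eef_pos'],Ro.from_quat(s['orientation']).as_matrix()
a=tool(loc(-.088,0,.15),y,0); b=tool(loc(-.088,0,.0125),y,np.radians(4)); c=tool(loc(.013,0,.0125),y,np.radians(4)); d=tool(loc(.0,0,.03),y,np.radians(-25)); 
print('lift->above',units(*a),a[0]); print('down',units(*b,*a),'fwd',units(*c,*b)); 
E
```

```text
[ 0.4078 -0.3282  0.088 ] [ 0.9629  0.1904  0.1877 -0.0373] [-1.5163  1.1974  5.9567] 7.15 [ 0.4604 -0.3065  0.0062]
lift->above [ 1.22  8.42  3.6  -0.    0.01 -6.71] [0.4565 0.0088 0.2319]
down [ 0.14 -0.03 -3.34  0.16  0.78 -0.  ] fwd [ 2.48 -0.49  0.    0.    0.    0.  ]
```

>>> {"name": "send_rows", "arguments": {
  "plan": [1,0,0,0.5,0,0,0,1,0,0,1.5,0,0,0,1,0,0,2.6,0,0,0,1,0.1,0.8,3.6,0,0,-0.7,1,0.3,2,3.6,0,0,-1.6,1,0.5,3.2,3.6,0,0,-2.6,1,0.65,4.4,3.6,0,0,-3.5,1,0.8,5.6,3.6,0,0,-4.5,1,1,6.8,3.6,0,0,-5.5,1,1.15,7.8,3.6,0,0,-6.3]
}}

```text
clock: 8.15
eef_pos: [0.4391, -0.1085, 0.229]
orientation: [0.981, -0.049, 0.185, 0.009]
ft_force: [0.6, -0.5, -2.5]
gripper_width: 0.015
grip_force: 107.9
```

>>> {"name": "send_rows", "arguments": {
  "plan": [1,0.07,0.62,0,0,0,-0.41,1,0.07,0.62,0,0,0,-0.41,1,0.07,0.62,0,0,0,-0.41]
}}

```text
clock: 8.45
eef_pos: [0.4422, -0.0848, 0.229]
orientation: [0.981, -0.065, 0.185, 0.012]
ft_force: [-0.3, 0.1, -2.0]
gripper_width: 0.0147
grip_force: 108.1
```

```bash
python3 - <<'E'
from h import *
np.set_printoptions(precision=4,suppress=True)
s=robot.get_state(); o,R=scoop(); print(s['eef_pos'],s['ft_force'],s['gripper_width'],s['clock'],o,R[:,0],np.array(s['qpos']))
a=cap('wrist'); b=cap('side'); c=cap('scene')
np.save('w5.npy',a,allow_pickle=True); np.save('s5.npy',b,allow_pickle=True)
q=proj(b,[.56,0,.1]).astype(int)
x=cv2.resize(b['frame'][q[1]-80:q[1]+80,q[0]-80:q[0]+80],(400,400))
cv2.imwrite('pics/m5.png',np.hstack([a['frame'][:,120:520],x])[:,:,::-1])
y=-.195; T=np.array([.5986,-.0193,0])
loc=lambda x,yy,z:T+Ro.from_euler('z',y).apply([x,yy,z])
A=tool(loc(-.088,0,.0125),y,np.radians(4));print(units(*A))
E
```

```text
[ 0.4422 -0.0848  0.229 ] [-0.2541  0.0625 -1.9831] 0.01468863276162522 8.45 [ 0.4977 -0.0921  0.1465] [ 0.9913 -0.1314 -0.0116] [ 0.0518 -0.1832  0.0255  2.2494  0.0366  0.7033 -1.6484]
[ 0.49  2.35 -3.28  0.1   0.67 -0.68]
```

View pics/m5.png

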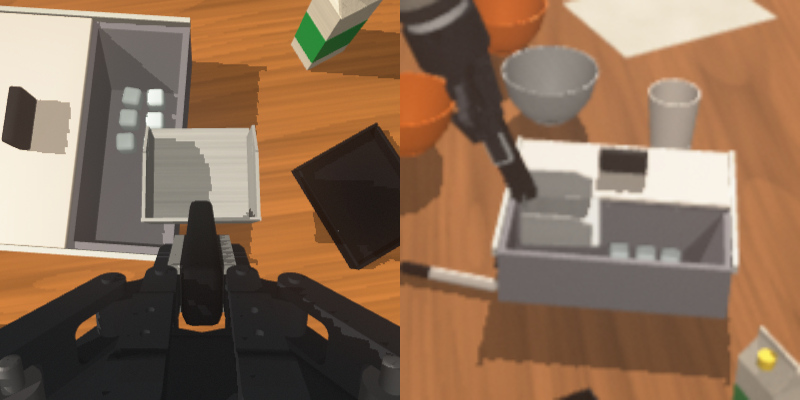

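>>> {"name": "send_rows", "arguments": {
  "plan": [1,0.2,1.2,0,0,0,-0.3,1,0.35,2.38,0,0,0,-0.68,1,0.35,2.38,0,0,0,-0.68,1,0.35,2.38,0,0,0,-0.68,1,0.35,2.38,0,0,0,-0.68]
}}

```text
clock: 9.1
eef_pos: [0.4567, 0.0086, 0.2294]
orientation: [0.978, -0.096, 0.185, 0.018]
ft_force: [-1.8, 0.7, -2.0]
gripper_width: 0.0148
grip_force: 108.7
```

```bash
python3 - <<'E'
from h import *
np.set_printoptions(precision=4,suppress=True)
y=-.195; T=np.array([.5986,-.0193,0]); Rz=Ro.from_euler('z',y)
W=np.load('w5.npy',allow_pickle=True).item()
for n,a,z in [('cov far',(92+120,20),.0785),('cov near',(68+120,246),.0785),('rim out',(190+120,60),.072),('rim inner',(180+120,60),.072)]: print(n,Rz.inv().apply(plane(W,*a,z)-T)*1e3)
np.save('a6.npy',cap('wrist'),allow_pickle=True); W=np.load('a6.npy',allow_pickle=True).item()
# cube mask
h=cv2.cvtColor(W['frame'],cv2.COLOR_RGB2HSV)
D=np.load('s5.npy',allow_pickle=True).item()
# cubes seen from side view crop: px -> full
q=proj(D,[.56,0,.1]).astype(int)
for px in [(611,246),(680,246),(680,262),(611,262)]: 
    u,v=q[0]-80+(px[0]-400)*.4,q[1]-80+px[1]*.4; print('cube row',Rz.inv().apply(plane(D,u,v,.032)-T)*1e3)
# scoop rim corners in wrist frame w5 (grasp check): backL(141,222) backR(259,219) frontL (148,128)
s=robot.get_state(); o,R=scoop(); print(s['eef_pos'],s['ft_force'],s['clock'],o,R[:,0], Rz.inv().apply(o-T)*1e3)
A=tool(T+Rz.apply([-.088,0,.0125]),y,np.radians(4));print(units(*A))
E
```

```text
cov far [104.8202  46.4085  78.5   ]
cov near [-153.8826   44.7914   78.5   ]
rim out [ 66.9597 -69.3515  72.    ]
rim inner [ 66.2356 -57.7687  72.    ]
cube row [-28.7997  15.9292  32.    ]
cube row [53.9636 25.2624 32.    ]
cube row [54.3253 -4.9649 32.    ]
cube row [-26.9723 -14.0911  32.    ]
[0.4567 0.0084 0.2295] [ 0.2465 -0.1415 -2.8537] 9.15 [ 0.5117 -0.0024  0.147 ] [ 0.9809 -0.1944 -0.0105] [-88.5475  -0.2877 146.9871]
[ 0.14 -0.02 -3.28  0.12  0.67  0.01]
```

```bash
python3 - <<'E'
from h import *
np.set_printoptions(precision=3,suppress=True,linewidth=200)
y=-.195; T=np.array([.5986,-.0193,0]); Rz=Ro.from_euler('z',y)
def prof(W,x,z,ys):
    out=[]
    for q in ys:
        u=np.round(proj(W,T+Rz.apply([x,q/1e3,z]))).astype(int)
        out.append(int(W['frame'][u[1],u[0]].mean()) if 0<=u[0]<640 and 0<=u[1]<400 else -1)
    return out
def edge(W,x,z,lo,hi):
    p=np.array(prof(W,x,z,range(lo,hi))).astype(float); d=np.abs(np.diff(p)); return lo+np.argsort(-d)[:3]+.5
for f in ('a6','w5','wrist2','s5','wrist1'):
    W=np.load(f+'.npy',allow_pickle=True).item()
    for x in (-.1,-.05,.02,.06,.08):
        try: print(f,x,'cover',edge(W,x,.0785 if f!='wrist1' else .0785,35,75),'deckfar',edge(W,x,.0785,145,190),'rim',edge(W,x,.072,-80,-40))
        except Exception as e: print(f,x,e)
E
```

```text
a6 -0.1 cover [60.5 59.5 50.5] deckfar [161.5 160.5 162.5] rim [-65.5 -61.5 -66.5]
a6 -0.05 cover [60.5 51.5 58.5] deckfar [160.5 159.5 162.5] rim [-65.5 -63.5 -51.5]
a6 0.02 cover [48.5 46.5 41.5] deckfar [160.5 159.5 161.5] rim [-65.5 -57.5 -43.5]
a6 0.06 cover [47.5 48.5 40.5] deckfar [160.5 159.5 161.5] rim [-65.5 -66.5 -57.5]
a6 0.08 cover [47.5 46.5 40.5] deckfar [160.5 159.5 161.5] rim [-57.5 -65.5 -55.5]
w5 -0.1 cover [48.5 49.5 47.5] deckfar [160.5 161.5 159.5] rim [-64.5 -50.5 -46.5]
w5 -0.05 cover [48.5 60.5 47.5] deckfar [159.5 161.5 158.5] rim [-72.5 -78.5 -75.5]
w5 0.02 cover [48.5 47.5 39.5] deckfar [159.5 160.5 161.5] rim [-66.5 -42.5 -58.5]
w5 0.06 cover [48.5 46.5 38.5] deckfar [159.5 160.5 148.5] rim [-65.5 -57.5 -71.5]
w5 0.08 cover [47.5 46.5 38.5] deckfar [159.5 158.5 160.5] rim [-65.5 -66.5 -69.5]
wrist2 -0.1 cover [57.5 56.5 58.5] deckfar [161.5 162.5 177.5] rim [-63.5 -64.5 -56.5]
wrist2 -0.05 cover [49.5 48.5 60.5] deckfar [161.5 162.5 160.5] rim [-64.5 -56.5 -63.5]
wrist2 0.02 cover [48.5 47.5 35.5] deckfar [160.5 161.5 159.5] rim [-64.5 -56.5 -65.5]
wrist2
[... 319 characters left out ...]
.5 -59.5 -63.5]
s5 0.02 cover [49.5 54.5 44.5] deckfar [168.5 162.5 185.5] rim [-60.5 -64.5 -42.5]
s5 0.06 cover [48.5 53.5 43.5] deckfar [167.5 161.5 178.5] rim [-51.5 -60.5 -64.5]
s5 0.08 cover [51.5 46.5 56.5] deckfar [169.5 163.5 158.5] rim [-49.5 -62.5 -53.5]
wrist1 -0.1 cover [57.5 58.5 56.5] deckfar [157.5 156.5 158.5] rim [-56.5 -64.5 -54.5]
wrist1 -0.05 cover [56.5 57.5 55.5] deckfar [157.5 174.5 179.5] rim [-56.5 -55.5 -44.5]
wrist1 0.02 cover [56.5 57.5 55.5] deckfar [156.5 157.5 155.5] rim [-56.5 -65.5 -64.5]
wrist1 0.06 cover [56.5 57.5 54.5] deckfar [156.5 157.5 158.5] rim [-56.5 -57.5 -65.5]
wrist1 0.08 cover [56.5 57.5 55.5] deckfar [156.5 155.5 157.5] rim [-56.5 -65.5 -63.5]
```

```bash
python3 - <<'E'
from h import *
y=-.195; Rz=Ro.from_euler('z',y); T=np.array([.5986,-.0193,0])+Rz.apply([0,-.0075,0]); print(T)
def edge(W,yy,z,lo,hi,n=4):
    p=[]
    for q in range(lo,hi):
        u=np.round(proj(W,T+Rz.apply([q/1e3,yy,z]))).astype(int); p.append(float(W['frame'][u[1],u[0]].mean()) if 0<=u[0]<640 and 0<=u[1]<400 else 0)
    d=np.diff(p); i=np.argsort(-np.abs(d))[:n]; return [(int(lo+k),int(d[k])) for k in sorted(i)]
for f in ('wrist2','a6','wrist1'):
    W=np.load(f+'.npy',allow_pickle=True).item()
    for yy in (.0,.08,.1,.15): print(f,yy,'far',edge(W,yy,.0785,85,130),'near',edge(W,yy,.0785,-175,-135),'bar(y.112)',edge(W,.112,.1085,-70,30))
# cubes: bright low-sat blobs in well, wrist2
W=np.load('wrist2.npy',allow_pickle=True).item(); f=W['frame']
k=cv2.inRange(f,(135,150,150),(255,255,255)); m=np.zeros_like(k); m[110:200,400:465]=255; k&=m
n,l,st,ce=cv2.connectedComponentsWithStats(k)
for i in range(1,n):
    if st[i][4]>60: print('cube',st[i],(Rz.inv().apply(plane(W,*ce[i],.032)-T)*1e3).round(1))
# bowl in wrist2
P=plane(W,54,285,.075); print('bowl left rim',P)
E
```

```text
[ 0.59714675 -0.02665786  0.        ]
wrist2 0.0 far [(99, 44), (108, 87), (109, 43), (115, -83)] near [(-174, -2), (-163, -2), (-159, 2), (-140, 2)] bar(y.112) [(-53, -58), (-52, -98), (9, 83), (10, 85)]
wrist2 0.08 far [(108, -69), (109, 75), (115, -47), (116, -38)] near [(-175, 43), (-163, 52), (-157, -41), (-155, 59)] bar(y.112) [(-53, -58), (-52, -98), (9, 83), (10, 85)]
wrist2 0.1 far [(108, -93), (109, 68), (115, -33), (116, -60)] near [(-163, 46), (-157, -51), (-155, 57), (-154, 51)] bar(y.112) [(-53, -58), (-52, -98), (9, 83), (10, 85)]
wrist2 0.15 far [(108, -92), (109, 43), (110, 43), (116, -73)] near [(-163, 44), (-157, -66), (-155, 32), (-154, 64)] bar(y.112) [(-53, -58), (-52, -98), (9, 83), (10, 85)]
a6 0.0 far [(103, -36), (109, 63), (110, 39), (115, -66)] near [(-175, -2), (-169, 2), (-150, -2), (-145, 2)] bar(y.112) [(-58, -62), (-57, -103), (4, 82), (5, 74)]
a6 0.08 far [(108, -89), (109, 53), (110, 56), (115, -46)] near [(-163, 53), (-162, 31), (-157, -47), (-156, 53)] bar(y.112) [(-58, -62), (-57, -103), (4, 82), (5, 74)]
a6 0.1 far [(108, -95), (109, 53), (110, 
[... 598 characters left out ...]
(-63, 1), (-41, 1), (-20, 1), (27, 1)]
wrist1 0.1 far [(106, -31), (108, 34), (109, 66), (115, -97)] near [(-164, 35), (-162, 42), (-157, -66), (-156, -20)] bar(y.112) [(-63, 1), (-41, 1), (-20, 1), (27, 1)]
wrist1 0.15 far [(106, -24), (107, -27), (109, 105), (116, -75)] near [(-169, 3), (-166, -3), (-155, 4), (-145, -4)] bar(y.112) [(-63, 1), (-41, 1), (-20, 1), (27, 1)]
cube [411 121  19  19 310] [42.  16.5 32. ]
cube [440 120  18  22 361] [ 41.4 -14.8  32. ]
cube [408 148  19  18 301] [12.9 18.1 32. ]
cube [437 149  20  20 353] [ 10.6 -15.9  32. ]
cube [434 175  19  20 327] [-19.7 -15.4  32. ]
cube [405 176  18  17 275] [-18.5  19.2  32. ]
bowl left rim [0.55636481 0.41110986 0.075     ]
```

The wrist view agrees with the arm's own cover travel. It puts the tub origin at (0.597,-0.027), and the cube pairs at x -19, 12 and 42, y ±16, which is symmetric as specified. The fixed cameras are off by about 8 mm in y, so I'm using the wrist camera. It also shows the cover started about 7 mm open, so I'll close it against its stop.

```bash
cat >> h.py <<'E'
YT=-.195; RZ=Ro.from_euler('z',YT); T0=np.array([.5965,-.0265,0])
loc=lambda x,y,z:T0+RZ.apply([x/1e3,y/1e3,z/1e3])
def st():
    s=robot.get_state(); o,R=scoop(); e=Ro.from_matrix(R).as_euler('ZYX',degrees=True)
    print('t',round(s['clock'],2),'scoop in tub mm',(RZ.inv().apply(o-T0)*1e3).round(1),'yaw/pitch/roll',e.round(1),'F',np.round(s['ft_force'],1),'w',round(s['gripper_width'],4))
E
python3 - <<'E'
from h import *
st()
P=np.radians
a=tool(loc(-88,0,60),YT,0);b=tool(loc(-88,0,13.5),YT,P(4)); c=tool(loc(14,0,13.5),YT,P(4))
print(units(*a),units(*b),'fwd',units(*c,*b))
E
```

```text
t 9.15 scoop in tub mm [-87.9   7.2 147. ] yaw/pitch/roll [-11.2   0.6   0.1] F [ 0.2 -0.1 -2.9] w 0.0151
[-0.06 -0.17 -2.19 -0.04 -0.12  0.01] [ 0.08 -0.2  -3.26  0.12  0.67  0.01] fwd [ 2.5  -0.49  0.    0.    0.    0.  ]
```

>>> {"name": "send_rows", "arguments": {
  "plan": [1,-0.06,-0.17,0,0,0,0,1,-0.06,-0.17,-0.7,0,0,0,1,-0.06,-0.17,-1.4,0,0,0,1,-0.06,-0.17,-2.2,0,0,0,1,0.08,-0.2,-2.6,0.12,0.67,0,1,0.08,-0.2,-3,0.12,0.67,0,1,0.08,-0.2,-3.26,0.12,0.67,0,1,0.08,-0.2,-3.26,0.12,0.67,0]
}}

```text
clock: 9.95
eef_pos: [0.4597, 0.0012, 0.0986]
orientation: [0.983, -0.095, 0.156, 0.015]
ft_force: [0.9, -0.1, -1.9]
gripper_width: 0.0151
grip_force: 108.6
```

```bash
python3 -c "
from h import *
st()"
```

```text
t 9.95 scoop in tub mm [-88.6   0.7  12.9] yaw/pitch/roll [-11.1   4.   -0. ] F [ 0.9 -0.1 -1.9] w 0.0151
```

>>> {"name": "send_rows", "arguments": {
  "plan": [1,0.25,-0.05,-0.025,0,0,0,1,0.5,-0.1,-0.025,0,0,0,1,0.75,-0.15,-0.025,0,0,0,1,1,-0.2,-0.025,0,0,0,1,1.2,-0.24,-0.025,0,0,0,1,1.4,-0.28,-0.025,0,0,0,1,1.6,-0.32,-0.025,0,0,0,1,1.8,-0.36,-0.025,0,0,0]
}}

```text
clock: 10.75
eef_pos: [0.533, -0.0123, 0.0984]
orientation: [0.983, -0.095, 0.156, 0.015]
ft_force: [-0.1, 0.4, -2.3]
gripper_width: 0.015
grip_force: 108.5
```

```bash
python3 -c "
from h import *
st()"
```

```text
t 10.75 scoop in tub mm [-13.9   1.8  12.8] yaw/pitch/roll [-11.    3.9   0. ] F [-0.1  0.4 -2.3] w 0.015
```

>>> {"name": "send_rows", "arguments": {
  "plan": [1,0.15,-0.03,0,0,0,0,1,0.3,-0.06,0,0,0,0,1,0.45,-0.09,0,0,0,0,1,0.6,-0.12,0,0,0,0,1,0.7,-0.14,0,0,0,0,1,0.7,-0.14,0,0,0,0,1,0.7,-0.14,0,0,0,0]
}}

```text
clock: 11.45
eef_pos: [0.5601, -0.0178, 0.0983]
orientation: [0.983, -0.095, 0.156, 0.015]
ft_force: [0.1, -0.2, -2.8]
gripper_width: 0.015
grip_force: 108.5
```

```bash
cat > cubes.py <<'E'
from h import *
import sys
def run(tag):
    st(); W=cap('wrist'); np.save(tag+'.npy',W,allow_pickle=True); f=W['frame']
    h=cv2.cvtColor(f,cv2.COLOR_RGB2HSV).astype(int)
    for z in [.032]:
        k=((f[:,:,2].astype(int)>f[:,:,0]+6)&(h[:,:,2]>120)).astype(np.uint8)*255
        n,l,s,ce=cv2.connectedComponentsWithStats(k)
        for i in range(1,n):
            if s[i][4]>60: print('blob',s[i],(RZ.inv().apply(plane(W,*ce[i],z)-T0)*1e3).round(0)[:2])
run(sys.argv[1])
E
python3 cubes.py c7
```

```text
t 11.45 scoop in tub mm [13.7  1.6 12.7] yaw/pitch/roll [-11.   4.   0.] F [ 0.1 -0.2 -2.8] w 0.015
blob [ 556    0   84   66 3505] [ 132. -220.]
blob [308  98  18  19 139] [67.  4.]
blob [331 148   7  22  87] [25. -9.]
```

```bash
python3 -c "
from h import *
P=np.radians
for x,z,p in [(13,20,-8),(11.6,28,-20),(11.6,120,-22)]: print(units(*tool(loc(x,1,z),YT,P(p))))
"
```

```text
[-0.42  0.07 -0.13 -0.46 -2.35 -0.03]
[-0.8   0.14 -0.32 -0.93 -4.7  -0.03]
[-0.84  0.15  1.91 -1.   -5.1  -0.03]
```

>>> {"name": "send_rows", "arguments": {
  "plan": [1,-0.1,0.02,-0.03,-0.11,-0.59,0,1,-0.2,0.04,-0.06,-0.23,-1.18,0,1,-0.31,0.05,-0.09,-0.35,-1.77,0,1,-0.42,0.07,-0.13,-0.46,-2.35,0,1,-0.51,0.09,-0.18,-0.58,-2.94,0,1,-0.61,0.11,-0.23,-0.7,-3.5,0,1,-0.7,0.12,-0.28,-0.82,-4.1,0,1,-0.8,0.14,-0.32,-0.93,-4.7,0,1,-0.8,0.14,-0.32,-0.93,-4.7,0,1,-0.8,0.14,-0.32,-0.93,-4.7,0]
}}

```text
clock: 12.5
eef_pos: [0.534, -0.0161, 0.1441]
orientation: [0.946, -0.086, 0.309, 0.041]
ft_force: [-0.5, -0.8, -1.7]
gripper_width: 0.0146
grip_force: 108.7
```

>>> {"name": "send_rows", "arguments": {
  "plan": [1,-0.04,0,0.3,0,0,0,1,-0.04,0,0.7,0,0,0,1,-0.04,0,1.2,0,0,0,1,-0.04,0,1.7,0,0,0,1,-0.04,0,2.2,0,0,0,1,-0.04,0,2.2,0,0,0,1,-0.04,0,2.2,0,0,0]
}}

```text
clock: 13.2
eef_pos: [0.5322, -0.0163, 0.2314]
orientation: [0.946, -0.086, 0.309, 0.042]
ft_force: [-1.1, 0.6, -3.2]
gripper_width: 0.0151
grip_force: 108.7
```

```bash
python3 cubes.py c8; python3 - <<'E'
import numpy as np,cv2
W=np.load('c8.npy',allow_pickle=True).item()
cv2.imwrite('pics/w8.png',W['frame'][:,:,::-1])
E
```

```text
t 13.2 scoop in tub mm [ 10.3  -3.7 166.1] yaw/pitch/roll [-10.5 -14.3  -1.5] F [-1.1  0.6 -3.2] w 0.0151
blob [448 126  35  37 652] [ 132. -216.]
blob [307 158   9  22 120] [88.  6.]
blob [339 160  10  21 130] [ 85. -38.]
blob [289 194   7  21  87] [37. 31.]
```

View pics/w8.png

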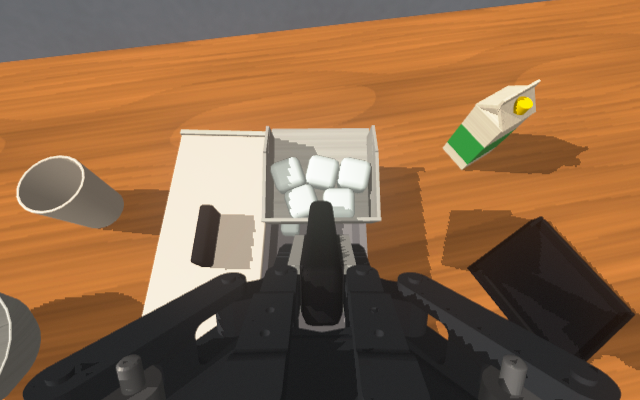

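The picture shows five cubes in the scoop (pixels 288-353, 171-202), with the sixth still in the well under the scoop's back. The tilt stopped at -14°, so I'll check the joints.

>>> {"name": "send_rows", "arguments": {
  "plan": [1,0,0,0,0,0,0,1,0,0,0,0,0,0]
}}

```text
clock: 13.45
eef_pos: [0.5319, -0.0168, 0.2306]
orientation: [0.946, -0.086, 0.308, 0.043]
ft_force: [-1.1, 0.4, -3.0]
gripper_width: 0.0149
grip_force: 108.7
```

```bash
python3 - <<'E'
from h import *
st(); s=robot.get_state(); print(np.round(s['qpos'],3), s['eef_pos'])
# bowl rim from wrist views: wrist2 ellipse via contour of the rim region
for f in ('wrist2',):
    W=np.load(f+'.npy',allow_pickle=True).item()
    for cx,cy in [(.533,.345),(.533,.337),(.528,.35)]:
        pts=[proj(W,[cx+.07*np.cos(a),cy+.07*np.sin(a),.075]) for a in np.linspace(0,2*np.pi,9)[:-1]]; print(cx,cy,np.round(pts).astype(int).tolist())
E
```

```text
t 13.45 scoop in tub mm [ 10.   -4.5 165.2] yaw/pitch/roll [-10.5 -14.2  -1.7] F [-1.1  0.4 -3. ] w 0.0149
[-1.016 -0.187  0.73   2.301  0.846  0.554 -2.65 ] [ 0.53192144 -0.01680614  0.2305961 ]
0.533 0.345 [[94, 236], [58, 261], [60, 304], [94, 337], [140, 345], [174, 323], [178, 283], [145, 245]]
0.533 0.337 [[101, 234], [65, 260], [66, 303], [100, 336], [146, 344], [181, 322], [185, 281], [152, 244]]
0.528 0.35 [[91, 241], [56, 266], [57, 308], [91, 342], [137, 349], [172, 328], [175, 287], [142, 250]]
```

```bash
cat >> h.py <<'E'
B=np.array([.531,.347,0])
def lip(d,z,yaw,pitch): # tool pose with lip d m behind bowl centre at height z
    Rs=Ro.from_euler('z',yaw)*Ro.from_euler('y',pitch); h=np.array([np.cos(yaw),np.sin(yaw),0])
    return tool(B-d*h+[0,0,z]-Rs.apply([.042,0,0]),yaw,pitch)
E
python3 - <<'E'
from h import *
for y in (0,.1,.5): 
    t=lip(.015,.16,y,np.radians(-10)); print(y,t[0],np.hypot(*t[0][:2]),units(*t))
E
```

```text
0 [0.40440784 0.347      0.22347312] 0.5328739987023745 [-3.19  9.1  -0.18  0.41  0.81  2.16]
0.1 [0.40504027 0.33436187 0.22347312] 0.5252194607458648 [-3.17  8.78 -0.18  0.37  0.83  3.31]
0.5 [0.41990493 0.28630848 0.22347312] 0.5082250428275304 [-2.8   7.58 -0.18  0.2   0.9   7.89]
```

>>> {"name": "send_rows", "arguments": {
  "plan": [1,-0.1,0.3,0,0.05,0.1,0.1,1,-0.35,0.9,0,0.08,0.2,0.3,1,-0.65,1.7,0,0.12,0.3,0.6,1,-0.95,2.6,0,0.16,0.4,0.9,1,-1.3,3.5,0,0.2,0.5,1.3,1,-1.6,4.4,0,0.25,0.6,1.7,1,-1.9,5.3,0,0.3,0.7,2.1,1,-2.2,6.1,0,0.37,0.8,2.5,1,-2.45,6.7,0,0.37,0.83,2.8,1,-2.6,7.2,0,0.37,0.83,3]
}}

```text
clock: 14.45
eef_pos: [0.4272, 0.2742, 0.2316]
orientation: [0.96, 0.037, 0.276, -0.011]
ft_force: [0.4, -1.2, -2.2]
gripper_width: 0.015
grip_force: 108.6
```

>>> {"name": "send_rows", "arguments": {
  "plan": [1,-0.2,0.5,0,0,0,0.1,1,-0.4,1,0,0,0,0.2,1,-0.5,1.4,0,0,0,0.3,1,-0.57,1.58,0,0,0,0.3,1,-0.57,1.58,0,0,0,0.3,1,-0.57,1.58,0,0,0,0.3]
}}

```text
clock: 15.05
eef_pos: [0.406, 0.3341, 0.2338]
orientation: [0.96, 0.05, 0.274, -0.016]
ft_force: [-0.9, -0.0, -2.0]
gripper_width: 0.0148
grip_force: 108.7
```

```bash
cat > bowl.py <<'E'
from h import *
import sys
s=robot.get_state(); o,R=scoop(); print('t',s['clock'],'lip',(o+R@[.042,0,0]).round(4),'ypr',Ro.from_matrix(R).as_euler('ZYX',degrees=True).round(1),'q',np.round(s['qpos'],2),'F',np.round(s['ft_force'],1),s['eef_pos'].round(4) if hasattr(s['eef_pos'],'round') else s['eef_pos'])
W=cap('wrist'); np.save(sys.argv[1]+'.npy',W,allow_pickle=True)
f=W['frame'].astype(int)
k=((f[:,:,2]>f[:,:,0]-3)&(f.mean(2)>140)).astype(np.uint8)*255
n,l,t,ce=cv2.connectedComponentsWithStats(k)
for i in range(1,n):
    if t[i][4]>60: print('blob',t[i])
print('bowl centre predicted',proj(W,[.531,.347,.075]).round(), [proj(W,[.531+.07*np.cos(a),.347+.07*np.sin(a),.075]).round().tolist() for a in np.arange(4)*np.pi/2])
E
python3 bowl.py b1
```

```text
t 15.05 lip [0.5167 0.3458 0.1699] ypr [ 5.9 -9.8  0.2] q [-0.35 -0.01 -0.69  2.15  0.65  0.76 -2.94] F [-0.9 -0.  -2. ] [0.406  0.3341 0.2338]
blob [307 159  26  25 387]
blob [339 159  27  25 373]
blob [295 188  25  28 362]
blob [328 189  28  26 404]
bowl centre predicted [321. 161.] [[327.0, 110.0], [263.0, 155.0], [314.0, 217.0], [380.0, 166.0]]
```

```bash
python3 - <<'E'
from h import *
for f in('c8','b1'):
    W=np.load(f+'.npy',allow_pickle=True).item(); g=W['frame'].astype(int)
    R=W['R']
    for th in (120,95):
        k=((g[:,:,2]>g[:,:,0]+1)&(g.mean(2)>th)).astype(np.uint8)*255; k[230:]=0;k[:,:265]=0;k[:,385:]=0
        n,l,t,ce=cv2.connectedComponentsWithStats(k); print(f,th,[tt.tolist() for tt in t[1:] if tt[4]>40])
    print('\n'.join(''.join(' .:-=+*#%@'[min(9,int(v/25.6))] for v in r) for r in g[140:222:4,262:386:2].mean(2)))
for y,p in ((.35,-6),(.6,-2),(.6,15),(.6,40)): 
    t=lip(.015,.14,y,np.radians(p)); print(y,t[0],np.hypot(*t[0][:2]),units(*t))
E
```

```text
c8 120 []
c8 95 [[265, 0, 120, 28, 2344]]
@%#---=+++****####%%%%%%%%%%%%%%%%%%%%%%%%%%%%%%%%%%#***##+==+
@#*=--=+++++++++++****##############################****##++++
@#=---=+++++++++++++++++++*##########################****#++++
%+-=--=++++++++++++++++++++*%%%%%%%%%%%%%%%%%%%%%%%%#****#*+++
%#=---=++++++++++++++++++@@%%%#######################****##+++
%#=---+++++**#@@%#+++++*@@@@@@@@@@%%%#%%%@@@@@@%%%#*#****##===
%#=--=****####@@@%*=+++#@@@@@@@@@@@@%#**@@@@@@@@@@@@%#=**##+++
%#--=*#######@@@@@#*+++@@@@@@@@@@@@@%#+@@@@@@@@@@@@@%#+**##---
%#--=**#######@@@@%#++#@@@@@@@@@@@@@%**@@@@@@@@@@@@@%*=**##---
%#---=*######@@@@@@%*+@@@@@@@@@@@@@%#+*@@@@@@@@@@@@@#+-**##---
%#----+*#####%@@@@%%#+#@@@@@@@@@@@@%*+@@@@@@@@@@@@@%#=-**##---
%#----+*#####%%%##*+++**+**##%%%%@%*+++%%%%%@@@@@@@%*--**##---
%#----++******+=%@@@@@@@#*+====++*########**+***###*+--**##---
%#----++++==+*@@@@@@@@@@%#+++++%@@@@@@@@@@@@%*=====++-=**##---
%#----++++++*#@@@@@@@@@@@%*+++*@@@@@@@@@@@@@%#+++++++-***##=--
%#----++++++**@@@@@@@@@@@@#+===#%@@@@@@@@@@@%#+++++++=-***#=--
%#----+++++++*@@@@@@@@@@%::::::::::@@@@@@@@@%#++++
[... 1291 characters left out ...]

##----++++++++++=@@@@@@@%::::::::.:@@@@@@@@@@@%#+++++=-***#+--
##----+++++++++++@@@@@@@::..:::....=@@@@@@@@@@%#+++++=-***#+--
##----+++++++++++@@@@@@@.:.........:####%%##@@%#+++++=-***#*--
##----+++++++++++#%####+............***********+++++++-***#*--
#######################:............-+++++++++*************+--
0.35 [0.41649735 0.30520327 0.21110278] 0.5163517030525172 [ 0.25 -0.7  -0.57 -0.2   0.73  2.85]
0.6 [0.43470611 0.2811218  0.21838603] 0.5176860727857355 [ 0.7  -1.3  -0.38 -0.57  1.47  5.71]
0.6 [0.45728767 0.29657068 0.24468707] 0.5450377794277387 [ 1.27 -0.91  0.27 -1.75  4.69  5.63]
0.6 [0.49954908 0.32548327 0.26628429] 0.5962286768582044 [ 2.32 -0.19  0.81 -3.48  9.44  5.36]
```

All five cubes are still in the scoop. I'll turn the scoop to yaw 0.6 while it stays level, then tip it.

>>> {"name": "send_rows", "arguments": {
  "plan": [1,0.15,-0.3,-0.1,-0.15,0.3,1.2,1,0.3,-0.6,-0.2,-0.3,0.7,2.5,1,0.5,-0.9,-0.3,-0.4,1.1,4,1,0.7,-1.3,-0.38,-0.57,1.47,5.71,1,0.7,-1.3,-0.38,-0.57,1.47,5.71,1,0.7,-1.3,-0.38,-0.57,1.47,5.71]
}}

```text
clock: 15.7
eef_pos: [0.4346, 0.2796, 0.2183]
orientation: [0.934, 0.291, 0.198, -0.061]
ft_force: [-0.7, 0.2, -3.2]
gripper_width: 0.0144
grip_force: 108.6
```

```bash
python3 bowl.py b2; python3 - <<'E'
from h import *
for z,p in ((.125,15),(.11,30),(.10,48)): 
    t=lip(.015,z,.6,np.radians(p)); print(p,units(*t))
E
```

```text
t 15.7 lip [0.5183 0.3372 0.1398] ypr [34.6 -1.9 -0. ] q [-0.26 -0.05 -0.4   2.17  0.01  0.6  -1.64] F [-0.7  0.2 -3.2] [0.4346 0.2796 0.2183]
blob [338 156  27  26 469]
blob [307 158  26  25 516]
blob [281 160  20  27 295]
blob [332 187  27  27 536]
blob [294 189  27  25 438]
bowl centre predicted [320. 139.] [[355.0, 90.0], [268.0, 105.0], [283.0, 191.0], [374.0, 174.0]]
15 [ 0.52  0.46  0.28 -1.91  2.81 -0.04]
30 [ 1.14  0.88  0.29 -3.61  5.28 -0.04]
48 [ 1.95  1.44  0.24 -5.64  8.25 -0.04]
```

```bash
python3 - <<'E'
from h import *
W=np.load('b2.npy',allow_pickle=True).item(); g=W['frame'].astype(int)
for a in (-50,-25,0,25,50):
    th=.6+np.radians(a); s=[]
    for r in range(50,95,2):
        u=proj(W,[B[0]+r/1e3*np.cos(th),B[1]+r/1e3*np.sin(th),.075]).round().astype(int)
        c=g[u[1],u[0]]; s.append('%d:%d/%d'%(r,c.mean(),c[0]-c[2]))
    print(a,' '.join(s))
E
```

```text
-50 50:105/16 52:120/16 54:120/16 56:121/16 58:119/16 60:119/17 62:118/16 64:172/20 66:190/35 68:118/124 70:115/120 72:113/119 74:120/125 76:120/127 78:119/127 80:125/134 82:126/137 84:125/137 86:122/130 88:118/126 90:114/126 92:114/125 94:118/127
-25 50:105/14 52:105/16 54:103/15 56:102/15 58:102/16 60:102/15 62:102/16 64:104/16 66:185/31 68:129/105 70:112/120 72:118/126 74:123/132 76:121/133 78:125/136 80:126/137 82:124/133 84:121/131 86:115/125 88:114/124 90:114/126 92:123/134 94:129/141
0 50:104/15 52:104/15 54:103/16 56:103/16 58:104/15 60:103/14 62:101/15 64:101/15 66:133/19 68:181/42 70:117/127 72:117/126 74:118/125 76:119/129 78:118/126 80:115/124 82:113/122 84:121/131 86:124/135 88:126/136 90:125/137 92:125/135 94:126/138
25 50:105/15 52:103/16 54:103/16 56:102/16 58:102/16 60:102/16 62:100/16 64:99/15 66:99/17 68:115/18 70:187/43 72:127/136 74:127/138 76:126/138 78:127/135 80:125/136 82:127/135 84:126/136 86:124/136 88:124/133 90:122/132 92:122/131 94:119/130
50 50:103/14 52:103/15 54:100/14 56:101/15 58:99/14 60:100/16 62:99/14 64:97/15 66:98/14 68:97/15 70:188/23 72:153/90 74:115/121 76:116/127 78:119/129 80:121/131 82:120/127 84:120/130 86:122/133 88:122/132 90:122/134 92:128/138 94:126/138
```

Rim fits within 3 mm all round, so the bowl centre is right. Tipping.

>>> {"name": "send_rows", "arguments": {
  "plan": [1,0.26,0.23,0.14,-0.95,1.4,0,1,0.52,0.46,0.28,-1.91,2.81,0,1,0.83,0.67,0.29,-2.76,4.05,0,1,1.14,0.88,0.29,-3.61,5.28,0,1,1.55,1.16,0.26,-4.6,6.8,0,1,1.95,1.44,0.24,-5.64,8.25,0,1,1.95,1.44,0.24,-5.64,8.25,0,1,1.95,1.44,0.24,-5.64,8.25,0,1,1.95,1.44,0.24,-5.64,8.25,0,1,1.95,1.44,0.24,-5.64,8.25,0]
}}

```text
clock: 16.75
eef_pos: [0.5123, 0.3384, 0.2314]
orientation: [0.931, 0.289, -0.211, 0.066]
ft_force: [-0.2, -0.3, -2.1]
gripper_width: 0.0149
grip_force: 108.6
```

```bash
python3 bowl.py b3; python3 - <<'E'
from h import *
W=np.load('b3.npy',allow_pickle=True).item(); g=W['frame'].astype(int)
print('\n'.join(''.join(' .:-=+*#%@'[min(9,int(v/25.6))] for v in r) for r in g[80:222:5,230:410:3].mean(2)))
E
```

```text
t 16.75 lip [0.5174 0.3417 0.1032] ypr [34.4 47.6 -0.1] q [-0.41  0.64 -0.39  1.25  0.15  1.73 -1.76] F [-0.2 -0.3 -2.1] [0.5123 0.3384 0.2314]
blob [328  62  25  46 601]
blob [309  81  21  24 257]
blob [291  95  15  18  94]
blob [  0 312  20  26 228]
bowl centre predicted [324. 101.] [[376.0, 27.0], [254.0, 53.0], [286.0, 156.0], [382.0, 140.0]]
-----*--------========+=****++***%@@@@@#===*####*****++#=--=
----=*-------==========++++*#%@@@*+#@@@@@==*%####*****+*+---
----=*-------=======++****+@@@@@@#+@@@@@@#+#%%#####******---
-----*-----=======+***#%%%#@@@@@@%%@@@@@@*++%%%####****#=---
-----#-----=======+++@@%%%%*@@@@@%@@@@@@@++=%%%######**#----
-----+=---=========++@@%%%#+**+*++#@@@@@#+++%%%%%#######----
------*--==========++@@%*+++++++++++@+++=+=%%%%%%######=----
------++-=========+++++++++++++*@@@@@@@@@%%%%%%%%######-----
------=#==========+++++++#++++%%%@@@@@@@%%%%%%%%%#####------
----===+#===*=====+++++###%%%%%%@@@@@@@%%%%%%%%#%#%##-------
-====+===#==%=%%%%%%%%%%%%%%%%%%%%%%%%%%%%%%%%%+%%%%--------
========++*=%--%%%%%%%%%%%%%%%%%%%%%%%%%%%%%%%++%%%---------
=++========+#--++++
[... 317 characters left out ...]
%%%%%%%%%%%%%%%+++%----------
++========+%---+++++++++@%%%%%%%%%%%%%%%%%%%%%+++%----------
===+++=+===%---+++++++++%@@%@%%%%%%%%%%%%%%%%%+++%----------
+++===+++++%---+++++++++@@@@%%%%%%%%%%%%%%%%%%+++%----------
==+++++===+%---+++++++++@@@@@@@@@%@@@@@@@@%%%%+++%----------
=====+++++=%---++++++++*@%%%%%%%%%%%%%%%%%%%%%*++%----------
==+======++@---+++++++++%%%%%%%%%%%%%%%%%%%%%%*++%=---------
+====+=====@---+++++++++%%%%*++++%%%%%%%%%%%%%#++%=---------
==+++======@---+++++++++%%%::..:..*%%*++++#*%%#++%+---------
===========@---+++++++++@@%.......-%+++++++++**++%*---------
=====+=----@---+++++++++@@*........++++++++++++++%#---------
==+:::----+@@@@@@@%%%%%%%%:........=========***+++*=--------
```

>>> {"name": "send_rows", "arguments": {
  "plan": [1,0,0,0.4,0,0,0,1,0,0,0.9,0,0,0,1,0,0,1.5,0,0,0,1,0,0,1.9,0,0,0,1,0,0,1.9,0,0,0]
}}

```text
clock: 17.3
eef_pos: [0.5133, 0.3389, 0.309]
orientation: [0.932, 0.289, -0.21, 0.065]
ft_force: [-0.4, -0.2, -1.9]
gripper_width: 0.0147
grip_force: 108.7
```

```bash
python3 bowl.py b4; python3 - <<'E'
from h import *
W=np.load('b4.npy',allow_pickle=True).item(); g=W['frame'].astype(int)
print('\n'.join(''.join(' .:-=+*#%@'[min(9,int(v/25.6))] for v in r) for r in g[60:222:6,240:400:3].mean(2)))
print(units(*lip(.04,.20,.6,0)))
E
```

```text
t 17.3 lip [0.5186 0.3426 0.1808] ypr [34.5 47.5  0.1] q [-0.42  0.61 -0.39  1.14  0.14  1.87 -1.76] F [-0.4 -0.2 -1.9] [0.5133 0.3389 0.309 ]
blob [328  46  14  19 141]
blob [312  62  15  20 146]
blob [331  65  17  18 248]
blob [   0  284   49   78 1851]
bowl centre predicted [324.  75.] [[365.0, 14.0], [268.0, 35.0], [292.0, 124.0], [372.0, 110.0]]
------+-------=======+****++*+@@@@%+==###*****+*--====
:-----*------========+==*@@@@%+@@@@@+=%%###*****=---==
------+-----=====+***#%#@@@@@%+@@@@@*+*%%###***#------
-------*--=======++#@%%%*@@@@@#@@@@@+++%%#####*%------
-------#--========+*@%%*++++*++*+**++=%%%%#####*------
--------#============++++++++*%%@%+++%%%%%#####-------
--------++=======++++++#+++%%@@@@@@%%%%%%%%###--------
-----=====#======+++*##%%%%%%@%@@@%%%%%%%%%%#---------
-=====++===#=++++***###%%%%%%%%%@%%%%%%%%%%+----------
=++=======+=+#++****###%%%%%%%%%%%%%%%%%%#------------
====++=======+=*#**#####%%%%%%%%%%%%%%%+--------------
=======++%======+=+#####%%%%%%%%%%%#=-------#=--------
========+#-%%%%%%%%%@%%%@@@@@@@@@@%%%%%%%%%+*#--------
========*+--++++++#%%%%%%%%%%%%%%%%%%%%%%%#+*%-------=
=++=====%---+++++++%%%%%%%%%%%%%%%%%%%%%%%%+*%-----===
+===+++=%---++++++++@@@@@@@@@%@%%%%%%%%%%%%++*+=++++++
=++++==+%---++++++++#%%%%%%%%%%%%%%%%%%%%%%++##==+++++
=====+++%---+++++++++%%%%%%%%%%%%%%%%%%%%%%++#%=====++
==++===+%---++++++++#%%%%%%%%%%%%%%%%%%%%%%++*%==+====
+++====+%---+++++++++@%@%@@@%%%%%%%%%%%%%%%++*%=======
======-=%---++++++++*@@%%%%%%%%%%%%%%%%%%%%+++%====--=
===::--=%---++++++++*%%%%%%%%%%%%%%%%%%%%%%+++%=====--
=:::---=%---++++++++*%%%%%%%%%%%%%%%%%%%%%%+++%=++===-
:::----+%--=+++++++++%%%%%%%%%%%%%%%%%%%%%%+++%++++++-
::-----+%--=++++++++#%%%..:.:.:%%%**#*+%%%%+++%+++++++
:------*%--=+++++++++@@-.......%%+++++++++++++%+==++++
-------*%--=+++++++++@@........-*+++++++###+**#+=+++==
[-2.41 -1.75 -0.62  5.38 -7.86 -0.01]
```

The scoop is empty and the cubes are in the bowl. I level the scoop and return it to the tray.

>>> {"name": "send_rows", "arguments": {
  "plan": [1,-0.4,-0.3,0,0.9,-1.3,0,1,-0.8,-0.6,0,1.8,-2.6,0,1,-1.2,-0.9,-0.2,2.7,-3.9,0,1,-1.6,-1.2,-0.4,3.6,-5.2,0,1,-2,-1.5,-0.5,4.5,-6.5,0,1,-2.4,-1.75,-0.62,5.38,-7.86,0,1,-2.4,-1.75,-0.62,5.38,-7.86,0,1,-2.4,-1.75,-0.62,5.38,-7.86,0]
}}

```text
clock: 18.15
eef_pos: [0.4137, 0.2656, 0.2772]
orientation: [0.939, 0.291, 0.178, -0.054]
ft_force: [1.6, 0.7, -0.1]
gripper_width: 0.0145
grip_force: 108.6
```

```bash
python3 - <<'E'
from h import *
s=robot.get_state(); o,R=scoop(); print(s['eef_pos'],Ro.from_matrix(R).as_euler('ZYX',degrees=True),np.round(s['qpos'],2),o)
G=np.array([.4078,-.3282,.088]); RG=Ro.from_quat([.9629,.1904,.1877,-.0373]).as_matrix()
print(units(G+[0,0,.15],RG))
E
```

```text
[0.41365956 0.2655778  0.27717514] [34.39582099  0.59233865 -0.10027612] [-0.21 -0.14 -0.42  2.1  -0.06  0.8  -1.57] [0.45997002 0.29710859 0.19470507]
[ -0.15 -14.84  -0.98   0.08  -0.1   -2.4 ]
```

>>> {"name": "send_rows", "arguments": {
  "plan": [1,0.3,-0.8,0,0,0,-0.1,1,0.7,-1.8,-0.2,0,0,-0.3,1,1.1,-2.9,-0.3,0,0,-0.5,1,1.4,-4,-0.4,0,0,-0.7,1,1.6,-5.1,-0.5,0,0,-0.9,1,1.6,-6.2,-0.5,0,0,-1.1,1,1.6,-7.3,-0.5,0,0,-1.3,1,1.6,-8.4,-0.5,0,0,-1.5,1,1.4,-9.5,-0.5,0,0,-1.7,1,1.1,-10.5,-0.5,0,0,-1.9]
}}

```text
clock: 19.15
eef_pos: [0.4626, -0.1548, 0.2607]
orientation: [0.959, 0.212, 0.184, -0.039]
ft_force: [0.8, -0.1, -1.9]
gripper_width: 0.0145
grip_force: 108.8
```

>>> {"name": "send_rows", "arguments": {
  "plan": [1,-0.3,-1,0,0,0,-0.1,1,-0.6,-2,0,0,0,-0.2,1,-0.9,-3,0,0,0,-0.3,1,-1.2,-3.9,-0.2,0,0,-0.45,1,-1.25,-4.3,-0.4,0,0,-0.5,1,-1.25,-4.34,-0.48,0.08,-0.1,-0.5,1,-1.25,-4.34,-0.48,0.08,-0.1,-0.5,1,-1.25,-4.34,-0.48,0.08,-0.1,-0.5]
}}

```text
clock: 19.95
eef_pos: [0.4117, -0.3246, 0.2407]
orientation: [0.962, 0.192, 0.19, -0.039]
ft_force: [-0.1, 0.1, -1.4]
gripper_width: 0.0147
grip_force: 108.7
```

```bash
cat > ret.py <<'E'
from h import *
s=robot.get_state(); print(s['eef_pos'],s['ft_force'],np.round(s['qpos'],2),s['clock'])
G=np.array([.4078,-.3282,.088]); RG=Ro.from_quat([.9629,.1904,.1877,-.0373]).as_matrix()
print(units(G,RG))
E
python3 ret.py
```

```text
[ 0.41174266 -0.32456703  0.24065556] [-0.12202839  0.07611691 -1.41904112] [ 0.36  0.11  0.49  1.97 -0.5   1.01 -0.07] 19.95
[-0.1  -0.09 -3.82 -0.05  0.04 -0.04]
```

>>> {"name": "send_rows", "arguments": {
  "plan": [1,-0.08,-0.09,0,-0.05,0.04,-0.04,1,-0.08,-0.09,-0.8,-0.05,0.04,-0.04,1,-0.08,-0.09,-1.7,-0.05,0.04,-0.04,1,-0.08,-0.09,-2.6,-0.05,0.04,-0.04,1,-0.08,-0.09,-3.2,-0.05,0.04,-0.04,1,-0.08,-0.09,-3.5,-0.05,0.04,-0.04,1,-0.08,-0.09,-3.7,-0.05,0.04,-0.04,1,-0.08,-0.09,-3.8,-0.05,0.04,-0.04,1,-0.08,-0.09,-3.8,-0.05,0.04,-0.04]
}}

```text
clock: 20.85
eef_pos: [0.408, -0.3293, 0.0893]
orientation: [0.963, 0.19, 0.188, -0.036]
ft_force: [0.3, 0.4, -0.7]
gripper_width: 0.0149
grip_force: 108.6
```

```bash
python3 ret.py
```

```text
[ 0.40798979 -0.32926219  0.08929489] [ 0.30375111  0.36943428 -0.69747052] [ 0.46  0.33  0.43  2.12 -0.77  0.75  0.26] 20.85
[-0.    0.03 -0.03  0.01  0.02  0.02]
```

Down 1.5 mm more, release, and withdraw up along the bar.

>>> {"name": "send_rows", "arguments": {
  "plan": [1,0,0.02,-0.04,0,0,0,1,0,0.02,-0.05,0,0,0,0.6,0,0.02,-0.04,0,0,0,0.3,0,0.02,-0.04,0,0,0,0.3,0,0.02,-0.04,0,0,0,0.3,0,0.02,-0.04,0,0,0,0.3,-0.25,-0.1,0.6,0,0,0,0.3,-0.5,-0.2,1.3,0,0,0,0.3,-0.75,-0.3,2,0,0,0,0.3,-0.9,-0.37,2.4,0,0,0]
}}

```text
clock: 21.85
eef_pos: [0.3712, -0.3449, 0.1869]
orientation: [0.963, 0.189, 0.189, -0.036]
ft_force: [-0.4, 0.4, 0.2]
gripper_width: 0.0599
grip_force: 0.0
```

>>> {"name": "send_rows", "arguments": {
  "plan": [0.3,0,0,1,0,0,0,0.3,0,0,2,-0.8,2,0,0.3,0,0,2,-1.6,4.1,0,0.3,0,0,2,-1.6,4.1,0,0.3,0,0,2,-1.6,4.1,0]
}}

```text
clock: 22.35
eef_pos: [0.3756, -0.3412, 0.265]
orientation: [0.98, 0.197, 0.001, -0.003]
ft_force: [-0.1, 0.3, -0.2]
gripper_width: 0.0596
grip_force: 0.0
```

```bash
python3 - <<'E'
from h import *
np.set_printoptions(precision=4,suppress=True)
s=robot.get_state(); print(s['eef_pos'],s['orientation'],np.round(s['qpos'],2),s['clock'],s['gripper_width'])
W=cap('wrist'); np.save('w9.npy',W,allow_pickle=True); g=W['frame'].astype(int)
Rs=Ro.from_euler('z',.395); o=np.array([.4605,-.305,.005])
for n,p in [('lipL',[.042,.042,.0025]),('lipR',[.042,-.042,.0025]),('bL',[-.04,.042,.04]),('bR',[-.04,-.042,.04]),('hend',[-.087,0,.122])]: print(n,proj(W,o+Rs.apply(p)).round())
print('\n'.join(''.join(' .:-=+*#%@'[min(9,int(v/25.6))] for v in r) for r in g[20:300:8,220:440:4].mean(2)))
# open-cover bar position in world by wrist tub frame
b=loc(-22,112,0); print('bar',b, units([b[0],b[1],.25],Ro.from_quat([.9953,-.0968,0,0]).as_matrix()))
E
```

```text
[ 0.3756 -0.3412  0.265 ] [ 0.9805  0.1966  0.0008 -0.003 ] [ 0.23  0.13  0.47  1.83 -0.07  1.2  -0.45] 22.35 0.05961024116741997
lipL [289.  69.]
lipR [354.  69.]
bL [287. 136.]
bR [355. 136.]
hend [321. 187.]
--::-==================================================
---===========................::::::::::===============
--============..........................===============
--============:.........................::=============
==============:.........................---============
======+=======..........................---============
=======+=+++==....:::::................:---============
============+=...:-###############+....----============
==============:..:-+++############+....----============
==============:..::+++++##########+....----============
==============:..::+++++*#########+....----============
==============-..::++++++*########*....---=============
===============..::+==+=++########*....---=============
===============...:+++++=..-#######....---==++=========
===============...-======...******#....--:======+++====
===============.......................:---=======
[... 435 characters left out ...]
======------=======
--===============+=========================-------====+
-==----===============++=====================------++==
===========-===================================----====
==================================================+*#%%
=======++..-=================+*#%%%%%%%%::=++%%%%%%%%@%
-==:.=++...:==============%%%%%%%%%%%%%%:::-++.:+%%%@%%
==..+++.....==============%%%%%%%%%%%%%%:::::++=:.%@%@%
...+++......==============%%%%%%%%%%%%%%::::::+++.:#%%%
....+=.....:==============*%%%%%%%%%%%%%::::::#*:::::::
...........================%%%%%%%%%%%%%%::::::::::::::
........ .=================%%%%%%%%%%%%%%#:::::::::::::
bar [0.5966 0.0876 0.    ] [ 5.59 10.75 -0.36 -0.08  0.02 -6.71]
```

>>> {"name": "send_rows", "arguments": {
  "plan": [0.3,0.6,1.1,0,0,0,-0.7,0.3,1.1,2.2,0,0,0,-1.4,0.3,1.7,3.3,0,0,0,-2.1,0.3,2.3,4.3,0,0,0,-2.8,0.3,2.8,5.4,0,0,0,-3.5,0.3,3.4,6.5,0,0,0,-4.2,0.3,4,7.6,0,0,0,-4.9,0.3,4.5,8.7,0,0,0,-5.6,0.3,5.1,9.8,0,0,0,-6.3,0.3,5.6,10.74,-0.36,0,0,-6.71]
}}

```text
clock: 23.4
eef_pos: [0.5969, 0.0861, 0.2514]
orientation: [0.995, -0.101, 0.003, -0.004]
ft_force: [0.0, 0.2, 0.4]
gripper_width: 0.0597
grip_force: 0.0
```

>>> {"name": "send_rows", "arguments": {
  "plan": [0.3,0,0,0,0,0,0,0.3,0,0,0,0,0,0,0.3,0,0,0,0,0,0,0.3,0,0,0,0,0,0]
}}

```text
clock: 23.8
eef_pos: [0.5952, 0.083, 0.2506]
orientation: [0.995, -0.101, 0.001, -0.003]
ft_force: [0.3, -0.7, -0.1]
gripper_width: 0.0592
grip_force: 0.0
```

```bash
python3 - <<'E'
from h import *
np.set_printoptions(precision=4,suppress=True)
s=robot.get_state(); print(s['eef_pos'],np.round(s['qpos'],2),s['clock'])
W=cap('wrist'); np.save('w10.npy',W,allow_pickle=True); g=W['frame']
k=cv2.inRange(g,(0,0,0),(70,70,70)); k[240:]=0; k[:60]=0
n,l,t,ce=cv2.connectedComponentsWithStats(k)
for i in range(1,n):
    if t[i][4]>300: print(t[i],ce[i].round(1),plane(W,*ce[i],.1085).round(4))
print('pred bar',proj(W,[.6,.0885,.1085]))
print(units([.600,.0885,.0905],Ro.from_quat([.9953,-.0968,0,0]).as_matrix()))
k=((g[:,:,2].astype(int)>g[:,:,0]+1)&(g.mean(2)>130)).astype(np.uint8)
n,l,t,ce=cv2.connectedComponentsWithStats(k)
for i in range(1,n):
    if t[i][4]>50: print('blob',t[i],(RZ.inv().apply(plane(W,*ce[i],.032)-T0)*1e3).round())
E
```

```text
[0.5952 0.083  0.2506] [-0.34  0.3   0.17  1.64 -0.06  1.2  -1.93] 23.8
[ 547  134   93  106 3642] [592.9 180.6] [ 0.5519 -0.1853  0.1085]
pred bar [314.8377 188.1145]
[ 0.12  0.12 -4.01 -0.06  0.04  0.09]
```

```bash
python3 - <<'E'
from h import *
W=np.load('w10.npy',allow_pickle=True).item(); g=W['frame'].astype(int)
print('\n'.join(''.join(' .:-=+*#%@'[min(9,int(v/25.6))] for v in r) for r in g[60:250:6,230:470:4].mean(2)))
k=(g.mean(2)<60).astype(np.uint8); k[232:]=0
n,l,t,ce=cv2.connectedComponentsWithStats(k)
for i in range(1,n):
    if t[i][4]>100: print(t[i],ce[i].round(1),plane(W,*ce[i],.1085).round(4))
E
```

```text
========@@@@@@@@@@@@@@@@@@@@%@@@@@@%==++++++++++++++++++++++
========@@@@@@@@@@@@@@@@@@@@@@@@@@@%=-=---------------------
========@@@%@@@@@@@@@@@@@@@@@@@@@@@%=-----------------------
===+++=+@@@@@@@@@@@@@@@@@@@@@@@@@@@%=----------------------=
==+=====@@@@@@@@@@@@@@@@@@@@@@@@@@@%=-----:---------------==
=====+++@@@%@@@@@@@@@@@@@@@@@@@@@@@%=-----:-:------------===
========%%@@@@@@@@@@@@@@@@@@@@@@@@@#=----::::::---------====
========#@@%@@@@@@@@@@@@@@@@@@@@@@@*=------::::::------=====
--------+@@@@@@@@@@@@@@@@@@@@@@@@@%*=------::::::::----=====
--------=@@@@@@@@@@@@@@@@@@@@@@@@@@+========-------=++======
--------=@@@@@@@@@@@@@@@@@@@@@@@@@@========--------=++======
---------@@@@@@@@@@@@@@@@@@@@@@@%%%=========-------+++======
---------@@@@@@@@@@@@@@@@@@@@@@@@%%========--------+++=====+
---------%@%%@@@@@@@@@@@@@@@@@@@%@%========--------++======+
---------%%@%@@@%@@%@@@@%@@%%@%%%%%=****=----------++======+
---------%%%%@@@@@@@@%%@@@@%%%%@%%%=****=---------=++======+
==-------@%%%%@@@@%%@%@@@@%%%%%%%%%=****----------=++======+
=========@%%%@@@@@%@#:::********%%%======---------+++=====++
==
[... 218 characters left out ...]
------------=++======+=
=========+%%%%%%%%%%::::********%%%==-------------++======+-
====++====%%%%%%%%%%-:::********%%#==------------+++=====++:
==========%%%%%%%%%%-:::********%%*==------------=++=====++-
==========%%%%%%%%%%-:::********%%*--------------+++=====++-
----===+++%%%%%%%%%%=:::%%%%%%%%%%+==------------++======+=-
------+=++%%%%%%%%%%%%%%%%%%%%%%%%==-------------++======+--
--------++%%%%%%%%%%%%%%%%%%%%%%%%-=-------------++=====++--
---------+@%%%%%%%%%%%%%%%%%%%%%%%-=-------------++=====++--
-------..-@%%%%%%%%%%%%%%%%%%%%%%%==--:---------+++=====++--
------:..-@%%%%%%%%%%%%%%%%%%%%%%%===-..--------=++=====+=--
[ 546  134   94   98 3503] [593.3 178.3] [ 0.5543 -0.1857  0.1085]
```

The bar top is at pixel (317,191), about (0.598,0.087). The leftover cube is in the well at pixel (380,152). Gripping the bar and closing.

>>> {"name": "send_rows", "arguments": {
  "plan": [0.3,0.07,0.1,-1.2,0,0,0.09,0.3,0.07,0.1,-2.4,0,0,0.09,0.3,0.07,0.1,-3.4,0,0,0.09,0.3,0.07,0.1,-4,0,0,0.09,0.3,0.07,0.1,-4,0,0,0.09,1,0.07,0.1,-4,0,0,0.09,1,0.07,0.1,-4,0,0,0.09,1,0.07,0.1,-4,0,0,0.09,1,0.07,0.1,-4,0,0,0.09,1,0.07,0.1,-4,0,0,0.09],
  "newtons": 40
}}

```text
clock: 24.85
eef_pos: [0.5995, 0.0885, 0.0926]
orientation: [0.995, -0.096, 0.003, -0.003]
ft_force: [-1.3, -2.2, 5.5]
gripper_width: 0.0129
grip_force: 40.1
```

```bash
python3 -c "
from h import *
st();print(robot.get_state()['eef_pos'])"
```

```text
t 24.85 scoop in tub mm [  3.2 114.1  -4.5] yaw/pitch/roll [-10.9  21.8   0.4] F [-1.3 -2.2  5.5] w 0.0129
[0.59954715 0.08853253 0.09262618]
```

>>> {"name": "send_rows", "arguments": {
  "plan": [1,-0.1,-0.5,0,0,0,0,1,-0.2,-1.1,0,0,0,0,1,-0.33,-1.7,0,0,0,0,1,-0.45,-2.3,0,0,0,0,1,-0.53,-2.7,0,0,0,0,1,-0.57,-2.9,0,0,0,0,1,-0.57,-2.9,0,0,0,0,1,-0.57,-2.9,0,0,0,0]
}}

```text
clock: 25.65
eef_pos: [0.5772, -0.0214, 0.0926]
orientation: [0.996, -0.094, 0.003, -0.006]
ft_force: [-1.2, 7.4, 4.1]
gripper_width: 0.0131
grip_force: 41.1
```

>>> {"name": "send_rows", "arguments": {
  "plan": [1,-0.02,-0.1,0,0,0,0,1,-0.02,-0.1,0,0,0,0,1,-0.02,-0.1,0,0,0,0,0.3,0,0.1,0,0,0,0,0.3,0,0.1,0,0,0,0,0.3,0,0.1,0,0,0,0,0.3,0,0.1,1.2,0,0,0,0.3,0,0.1,2.4,0,0,0,0.3,0,0.1,3.6,0,0,0,0.3,0,0.1,4,0,0,0]
}}

```text
clock: 26.65
eef_pos: [0.5781, -0.0239, 0.2563]
orientation: [0.995, -0.096, 0.006, -0.003]
ft_force: [1.6, -0.2, 0.0]
gripper_width: 0.0598
grip_force: 0.0
```

```bash
python3 - <<'E'
from h import *
s=robot.get_state(); print(s['eef_pos'],s['clock'],s['ft_force'])
W=cap('wrist'); np.save('w11.npy',W,allow_pickle=True); S=cap('scene'); D=cap('side')
def edge(x,z,lo,hi):
    p=[]
    for q in np.arange(lo,hi,.5):
        u=np.round(proj(W,loc(x,q,z*1e3))).astype(int); p.append(float(W['frame'][u[1],u[0]].mean()) if 0<=u[0]<640 and 0<=u[1]<400 else 0)
    d=np.abs(np.diff(p)); return sorted((lo+.5*np.argsort(-d)[:4]).tolist())
for x in (-80,30,60,90): print(x,'cover R',edge(x,.0785,-75,-40),'cover L',edge(x,.0785,40,75))
for n,c in(('scene',S),('side',D)):   # compare with first pictures: bystanders and bowl
    o=np.load(n+('0' if n=='scene' else '0')+'.npy',allow_pickle=True).item()
    d=cv2.absdiff(c['frame'],o['frame']).max(2)
    for nm,p in [('carton',[.685,-.29,.06]),('cup',[.695,.265,.04]),('marker',[.33,.02,.007]),('bowl',[.531,.347,.04])]:
        u=proj(c,p).round().astype(int); print(n,nm,u,'changed px',int((d[u[1]-22:u[1]+22,u[0]-14:u[0]+14]>40).sum()))
g=W['frame'].astype(int); print('table blobs')
k=((g[:,:,2]>g[:,:,0]-4)&(g.mean(2)>150)).astype(np.uint8)
n,l,t,ce=cv2.connectedComponentsWithStats(k)
for i in range(1,n):
    if t[i][4]>40: print(t[i],plane(W,*ce[i],.012).round(3)[:2])
print('bowl predicted',proj(W,[.531,.347,.075]).round())
E
```

```text
[ 0.57809587 -0.02390889  0.25627458] 26.65 [ 1.60831727 -0.22131007  0.00724225]
-80 cover R [-75.0, -70.0, -56.0, -55.0] cover L [56.0, 57.0, 58.5, 59.5]
30 cover R [-57.5, -57.0, -55.5, -54.5] cover L [56.0, 57.0, 58.0, 59.0]
60 cover R [-57.5, -56.5, -55.5, -54.5] cover L [55.5, 56.5, 58.0, 59.0]
90 cover R [-58.0, -57.0, -56.0, -55.0] cover L [55.5, 56.5, 57.5, 58.5]
scene carton [284 321] changed px 0
scene cup [397 210] changed px 0
scene marker [260 218] changed px 14
scene bowl [364 185] changed px 374
side carton [399 308] changed px 0
side cup [363 194] changed px 66
side marker [258 252] changed px 0
side bowl [314 184] changed px 9
table blobs
[ 66 242  12  14  65] [0.543 0.357]
[ 55 255  14  15 160] [0.526 0.38 ]
[ 60 257  28  33 358] [0.506 0.367]
bowl predicted [ 40. 277.]
```

```bash
python3 - <<'E'
from h import *
for n in('scene','side'):
    c=cap(n); o=np.load(n+'0.npy',allow_pickle=True).item()
    d=(cv2.absdiff(c['frame'],o['frame']).max(2)>35).astype(np.uint8)
    k,l,t,ce=cv2.connectedComponentsWithStats(cv2.morphologyEx(d,cv2.MORPH_OPEN,np.ones((2,2),np.uint8)))
    for i in range(1,k):
        if t[i][4]>8: print(n,t[i],plane(c,*ce[i],.012).round(3)[:2],'mean rgb',c['frame'][l==i].mean(0).round())
E
```

```text
scene [149   0  14  76 563] [-3.968  2.617] mean rgb [74. 68. 59.]
scene [162   0  42  74 958] [-3.15   2.543] mean rgb [94. 97. 88.]
scene [306   0   6   4  19] [-5.988  9.046] mean rgb [61. 55. 49.]
scene [244   5  33  30 211] [-3.903  4.727] mean rgb [62. 57. 51.]
scene [308   6  25  15 243] [-3.561  6.072] mean rgb [146. 134. 118.]
scene [332   9   4   4  12] [-3.697  6.793] mean rgb [166. 155. 137.]
scene [337   9  42  58 812] [-1.339  3.773] mean rgb [63. 69. 84.]
scene [287  12  24  28 356] [-2.886  4.504] mean rgb [28. 26. 25.]
scene [ 288   25   89  165 4995] [0.087 0.844] mean rgb [87. 67. 54.]
scene [283  28  47  81 943] [-0.834  1.816] mean rgb [53. 49. 44.]
scene [353  40   3  12  31] [-1.082  3.096] mean rgb [90. 92. 96.]
scene [320  59   6  36 145] [-0.523  1.651] mean rgb [83. 75. 66.]
scene [345  62   7  52 250] [-0.225  1.523] mean rgb [44. 44. 44.]
scene [329  67   4  13  34] [-0.584  1.846] mean rgb [45. 45. 47.]
scene [354  66  13  42 234] [-0.218  1.68 ] mean rgb [ 98.  98. 100.]
scene [194  75   2   6  12] [-1.364  1.147] mean rgb [29. 50. 36.]
scene [365  81  
[... 4727 characters left out ...]
4. 53. 41.]
side [314 320   2   5  10] [ 0.476 -0.274] mean rgb [172. 166. 157.]
side [303 327  12  10  29] [ 0.458 -0.303] mean rgb [183. 177. 168.]
side [ 331  333   56   67 1992] [ 0.562 -0.436] mean rgb [162. 105.  64.]
side [331 336   5   5  14] [ 0.515 -0.33 ] mean rgb [110. 102.  96.]
side [ 50 355   3   7  14] [-0.141 -0.329] mean rgb [96. 62. 38.]
side [312 365  18  35 342] [ 0.47  -0.459] mean rgb [111.  73.  46.]
side [ 47 369   3   6  15] [-0.133 -0.366] mean rgb [98. 64. 39.]
side [329 370   3   4  11] [ 0.498 -0.423] mean rgb [124.  81.  51.]
side [ 95 385   9  15  61] [-0.005 -0.432] mean rgb [147.  95.  58.]
side [ 29 395  12   5  40] [-0.136 -0.431] mean rgb [129. 121. 110.]
```

No stray cubes show on the table; the differences are the arm, its shadows and the cover now fully shut. Handing in.

```bash
python3 -c "
from plant import robot
print(robot.job_done())"
```

```text
the job is handed in; nothing more can be done
None
```

I handed the job in at about 27 s: five cubes tipped into the bowl and one left in the tub, the scoop back flat in its tray, the cover pushed shut against its stop, and no sign that the carton, cup or marker moved.

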